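Knock the cast bars out of the heated block and register them

TASK

First switch off the block heater: swing the isolator handle round until its padlock hole lines up with the hole in the fixed lug. Then knock every cast bar out of the casting block with the knockout rod under its pocket, and lay each bar flat in its own station on the registering plate, pushed up against both side pins and the end pin. Leave all knockout rods fully down again, the handle still lined up, and do not disturb the glassware and bottle.

Things in the scene. Friction and masses are not known exactly. Their poses are not given: they have to be found in the camera images.
- mould: Fixed aluminium casting block on steel legs, 145 (x) x 244 (y) x 90 mm high; origin under its centre on the bench, z up. Four pockets open to the top, each 113 (x) x 37 (y) x 25 mm deep, centred at y = -87, -29, 29, 87 mm in the block's frame (pockets 0 to 3), floors 65 mm above the bench. Under each pocket's centre a hole with an upright knockout rod. It stands turned by up to 0.15 rad.
- bar0: White cast plastic bar 0, 110 (x) x 34 (y) x 24 (z) mm, about 0.11 kg; origin at the centre of its underside, x along its length. If present it starts in pocket 0, its top 1 mm below the block's top, so that it can be gripped only after its rod has raised it. None if absent: two or three of the four bars are there.
- bar1: White cast plastic bar 1, 110 (x) x 34 (y) x 24 (z) mm, about 0.11 kg; origin at the centre of its underside, x along its length. If present it starts in pocket 1, its top 1 mm below the block's top, so that it can be gripped only after its rod has raised it. None if absent: two or three of the four bars are there.
- bar2: White cast plastic bar 2, 110 (x) x 34 (y) x 24 (z) mm, about 0.11 kg; origin at the centre of its underside, x along its length. If present it starts in pocket 2, its top 1 mm below the block's top, so that it can be gripped only after its rod has raised it. None if absent: two or three of the four bars are there.
- bar3: White cast plastic bar 3, 110 (x) x 34 (y) x 24 (z) mm, about 0.11 kg; origin at the centre of its underside, x along its length. If present it starts in pocket 3, its top 1 mm below the block's top, so that it can be gripped only after its rod has raised it. None if absent: two or three of the four bars are there.
- rod0 (a joint): Height of knockout rod 0 in m: 0 fully down (its head just under the floor of pocket 0), 0.020 fully up (bar raised 19 mm, still guided 6 mm deep). Rod and knob move straight up and down together. Stays where it is left: friction 5 N and weight 1.5 N, so about 7 N lifts it and 4 N pushes it down. A bar in the pocket drops back if the rod is lowered.
- rod1 (a joint): Height of knockout rod 1 in m: 0 fully down (its head just under the floor of pocket 1), 0.020 fully up (bar raised 19 mm, still guided 6 mm deep). Rod and knob move straight up and down together. Stays where it is left: friction 5 N and weight 1.5 N, so about 7 N lifts it and 4 N pushes it down. A bar in the pocket drops back if the rod is lowered.
- rod2 (a joint): Height of knockout rod 2 in m: 0 fully down (its head just under the floor of pocket 2), 0.020 fully up (bar raised 19 mm, still guided 6 mm deep). Rod and knob move straight up and down together. Stays where it is left: friction 5 N and weight 1.5 N, so about 7 N lifts it and 4 N pushes it down. A bar in the pocket drops back if the rod is lowered.
- rod3 (a joint): Height of knockout rod 3 in m: 0 fully down (its head just under the floor of pocket 3), 0.020 fully up (bar raised 19 mm, still guided 6 mm deep). Rod and knob move straight up and down together. Stays where it is left: friction 5 N and weight 1.5 N, so about 7 N lifts it and 4 N pushes it down. A bar in the pocket drops back if the rod is lowered.
- knob0 (a point): Centre of the top of the black upright knob of rod 0: 24 mm diameter, 28 mm tall, 90 mm above the bench when the rod is down, on an arm that comes out under the block 112 mm from the pocket's centre towards the block's -x. Grip it from above and lift; push it down again from above.
- knob1 (a point): Centre of the top of the black upright knob of rod 1: 24 mm diameter, 28 mm tall, 90 mm above the bench when the rod is down, on an arm that comes out under the block 112 mm from the pocket's centre towards the block's -x. Grip it from above and lift; push it down again from above.
- knob2 (a point): Centre of the top of the black upright knob of rod 2: 24 mm diameter, 28 mm tall, 90 mm above the bench when the rod is down, on an arm that comes out under the block 112 mm from the pocket's centre towards the block's -x. Grip it from above and lift; push it down again from above.
- knob3 (a point): Centre of the top of the black upright knob of rod 3: 24 mm diameter, 28 mm tall, 90 mm above the bench when the rod is down, on an arm that comes out under the block 112 mm from the pocket's centre towards the block's -x. Grip it from above and lift; push it down again from above.
- plate: Fixed steel registering plate 320 (x) x 170 (y) x 12 mm thick; origin under its centre on the bench. Three stations side by side along its x, for bars that lie along its y. Each station has two side pins on its +x side and one end pin at its -y end, all 8 mm diameter and 16 mm tall above the plate. Turned by up to 0.2 rad.
- nest0 (a point): Station 0 of the plate: where the centre of a bar's underside is when the bar touches all three pins; lies on the plate's top, 12 mm above the bench, stations 104 mm apart, axes as the plate's. In this frame the side pins stand at x = 21, y = -36 and 36 mm, the end pin at x = 0, y = -59 mm. Either end of a bar may face the end pin.
- nest1 (a point): Station 1 of the plate: where the centre of a bar's underside is when the bar touches all three pins; lies on the plate's top, 12 mm above the bench, stations 104 mm apart, axes as the plate's. In this frame the side pins stand at x = 21, y = -36 and 36 mm, the end pin at x = 0, y = -59 mm. Either end of a bar may face the end pin.
- nest2 (a point): Station 2 of the plate: where the centre of a bar's underside is when the bar touches all three pins; lies on the plate's top, 12 mm above the bench, stations 104 mm apart, axes as the plate's. In this frame the side pins stand at x = 21, y = -36 and 36 mm, the end pin at x = 0, y = -59 mm. Either end of a bar may face the end pin.
- isolator (a joint): Angle of the isolator handle in rad, about the vertical, counter-clockwise from above: near 0 to 0.3 on at the start, 1.571 off with the holes lined up; it can overshoot to 1.85. The flat handle arm has a 12 mm padlock hole 65 mm from the hinge axis. Stays where it is left (friction 0.15 N m).
- isolator_hinge (a point): Axis of the handle at the centre of the top of the fixed grey isolator box (90 x 90 x 56 mm, plus a hub), 66 mm above the bench; axes as the box's. At joint 0 the handle points along -x of this frame, at off along -y.
- handle_knob (a point): Centre of the top of the upright black grip at the handle's end: 22 mm diameter, 34 mm tall above the handle arm, top 112 mm above the bench, 95 mm from the hinge axis. Can be gripped or pushed from above.
- lug_hole (a point): Centre of the 12 mm padlock hole in the fixed steel lug on the isolator box, 65 mm from the hinge axis, just under the handle's path.
- reagent: Bystander: amber bottle 72 mm diameter, 170 mm tall; origin at the centre of its base.
- dish: Bystander: white bowl 84 mm diameter, 30 mm tall; origin at the centre of its base.
- beaker: Bystander: glass beaker 76 mm diameter, 100 mm tall; origin at the centre of its base.
Things that resemble listed ones, but are neither listed nor needed, are in the scene too. Leave any blue or brown look-alike of the bar2 alone.

How it is judged (in metres and radians):
On the way, in this order (a step that is already met when the one before it is completed fails the run):
1. the isolator is off, its padlock holes lined up (value of joint isolator between 1.511 and 1.631 rad), for 0.3 s.
2. a bar has been knocked up out of its pocket by its rod (((z of bar0 in the frame of mould above 0.08 m and horizontal distance between bar0 and knob0 between 0.104 and 0.12 m) or (z of bar1 in the frame of mould above 0.08 m and horizontal distance between bar1 and knob1 between 0.104 and 0.12 m) or (z of bar2 in the frame of mould above 0.08 m and horizontal distance between bar2 and knob2 between 0.104 and 0.12 m) or (z of bar3 in the frame of mould above 0.08 m and horizontal distance between bar3 and knob3 between 0.104 and 0.12 m))), for 0.1 s.
At the end, for the whole second after the job is handed in: The isolator's holes are lined up within 4 mm; all knockout rods are down within 3 mm; every bar present lies flat and still in a station of its own, within 3 mm and 0.05 rad of touching all three pins (all of step 1 and value of joint each of rod0, rod1, rod2, rod3 below 0.003 m and ((x of bar0 in the frame of nest0 between -0.003 and 0.003 m and y of bar0 in the frame of nest0 between -0.003 and 0.003 m and z of bar0 in the frame of nest0 between -0.004 and 0.004 m and angle between the x axis of bar0 and the y axis of plate, either way round below 0.05 rad) or (x of bar0 in the frame of nest1 between -0.003 and 0.003 m and y of bar0 in the frame of nest1 between -0.003 and 0.003 m and z of bar0 in the frame of nest1 between -0.004 and 0.004 m and angle between the x axis of bar0 and the y axis of plate, either way round below 0.05 rad) or (x of bar0 in the frame of nest2 between -0.003 and 0.003 m and y of bar0 in the frame of nest2 between -0.003 and 0.003 m and z of bar0 in the frame of nest2 between -0.004 and 0.004 m and angle between the x axis of bar0 and the y axis of plate, either way round below 0.05 rad)) and ((x of bar1 in the frame of nest0 between -0.003 and 0.003 m and y of bar1 in the frame of nest0 between -0.003 and 0.003 m and z of bar1 in the frame of nest0 between -0.004 and 0.004 m and angle between the x axis of bar1 and the y axis of plate, either way round below 0.05 rad) or (x of bar1 in the frame of nest1 between -0.003 and 0.003 m and y of bar1 in the frame of nest1 between -0.003 and 0.003 m and z of bar1 in the frame of nest1 between -0.004 and 0.004 m and angle between the x axis of bar1 and the y axis of plate, either way round below 0.05 rad) or (x of bar1 in the frame of nest2 between -0.003 and 0.003 m and y of bar1 in the frame of nest2 between -0.003 and 0.003 m and z of bar1 in the frame of nest2 between -0.004 and 0.004 m and angle between the x axis of bar1 and the y axis of plate, either way round below 0.05 rad)) and ((x of bar2 in the frame of nest0 between -0.003 and 0.003 m and y of bar2 in the frame of nest0 between -0.003 and 0.003 m and z of bar2 in the frame of nest0 between -0.004 and 0.004 m and angle between the x axis of bar2 and the y axis of plate, either way round below 0.05 rad) or (x of bar2 in the frame of nest1 between -0.003 and 0.003 m and y of bar2 in the frame of nest1 between -0.003 and 0.003 m and z of bar2 in the frame of nest1 between -0.004 and 0.004 m and angle between the x axis of bar2 and the y axis of plate, either way round below 0.05 rad) or (x of bar2 in the frame of nest2 between -0.003 and 0.003 m and y of bar2 in the frame of nest2 between -0.003 and 0.003 m and z of bar2 in the frame of nest2 between -0.004 and 0.004 m and angle between the x axis of bar2 and the y axis of plate, either way round below 0.05 rad)) and ((x of bar3 in the frame of nest0 between -0.003 and 0.003 m and y of bar3 in the frame of nest0 between -0.003 and 0.003 m and z of bar3 in the frame of nest0 between -0.004 and 0.004 m and angle between the x axis of bar3 and the y axis of plate, either way round below 0.05 rad) or (x of bar3 in the frame of nest1 between -0.003 and 0.003 m and y of bar3 in the frame of nest1 between -0.003 and 0.003 m and z of bar3 in the frame of nest1 between -0.004 and 0.004 m and angle between the x axis of bar3 and the y axis of plate, either way round below 0.05 rad) or (x of bar3 in the frame of nest2 between -0.003 and 0.003 m and y of bar3 in the frame of nest2 between -0.003 and 0.003 m and z of bar3 in the frame of nest2 between -0.004 and 0.004 m and angle between the x axis of bar3 and the y axis of plate, either way round below 0.05 rad)) and linear speed of each of bar0, bar1, bar2, bar3 below 0.02 m/s).
It fails at once if a knockout rod is raised while the isolator is still on (value of joint isolator below 1.3 rad and value of joint any of rod0, rod1, rod2, rod3 above 0.01 m).
It fails at once if a bystander is pushed away or tipped (distance of any of reagent, dish, beaker from where it was at the start of the episode above 0.03 m or angle between any of reagent, dish, beaker's own z axis and vertical above 0.4 rad).
Of bar0, bar1, bar2, bar3 only 2 to 3 are there at a start; the rules pass over those that are not, and their reading is None.
At some moment in a run one of bar0, bar1, bar2, bar3 may be knocked a few centimetres aside while the robot is not near it.
Once in a run the grip may slacken for a moment while it holds something.
It also fails if it takes over 210 s, if anything falls off the work surface, if the arm or the gripper's body presses on something with over 40 N, if the wrist force passes 120 N, or if a joint passes its speed limit or range.

ROBOT

A 6-joint arm with a two-finger parallel gripper is mounted at the origin on the work surface. World frame = base frame: x ahead of the robot, y to its left, z up, the work surface at z = 0. Lengths are in mm, angles in rad, forces in N, time in s.
With the tool pointing down it reaches from about 275 to 1000 mm from the base axis. Payload 8.4 kg.
Tool frame: the origin (TCP) lies midway between the tips of the shut fingers; the grasp point (between the pads) lies 19 mm behind it; z points along the fingers, y is the line along which they close (so a half turn about z gives the same grasp; the last joint's range is limited). The gripper opens to 85 mm and grips with 20 to 120 N. Pads are 22 mm wide; open, the fingers measure 114 mm over their backs; the gripper's body (76 mm by 85 mm) begins 54 mm behind the grasp point. The pads swing forward as they close: fully open they stand 13 mm farther back than shut.
Start: joints at [-1.305, 0.353, 1.633, -0, 1.155, -0.002], TCP at [165.38, -602.725, 231.281] pointing down, gripper open.
Joint ranges: [-2.63, 2.63], [-0.92, 2.1], [0.06, 2.66], [-1.3, 4.44], [0, 2.69], [-3.02, 3.02]. Speed limits (rad/s): [2.22, 2.22, 2.79, 3.14, 3.14, 3.14].

INTERFACE

Orientations are given as [roll, pitch, yaw] about the fixed x, y, z axes, in that order (R = Rz(yaw) Ry(pitch) Rx(roll)).
In Python, from rig import telemetry, optics, r gives the robot as it stands.
- The arm moves only by the tool play_rows, never from a script. Its arguments are lists of equal length, an entry for each row: "dp": the shift along the tool's x, y, z in units of 40 mm (1.0 is 40 mm), a list of three; "rot": the turn, a rotation vector about the tool's x, y, z in units of 6 degrees (1.0 is 6 degrees), a list of three. In form: {"dp": [[tx, ty, tz], ...], "rot": [[ax, ay, az], ...]}. A call has 1 to 5 rows; each row is the pose to reach, as a shift and turn from the pose commanded when the call began, along the tool's axes at that moment; what a row does not reach only later rows make up. A row lasts 1/12 s, in which the tool goes at most 41.7 mm and 7.16 degrees, less where a joint would pass 70% of its speed; a pose out of reach is approached as far as the arm can. A call with a gripper value outside its range is refused whole. "fingers" is the opening, from 0 (shut) to 1 (fully open), set as the call begins (left out, the last holds). The fingers move at their own pace and stop on an object; "grip_force" is the grip in N (left out, the last holds). Time passes only in rows, so rows that repeat a pose let the fingers close. It gives the time, the measured TCP pose, the force, the opening and the grip force at its end, in the units of the state.
- telemetry.sense(): the state, without advancing time (a new reading comes with each control period).
- optics.grab_frame(name): name is "side" or "top" or "wrist"; returns a dict with "color" (480x640x3 uint8, red, green, blue), "mtx" (3x3 intrinsics, pixels), "R" (3x3) and "t" (3): a world point X has camera coordinates R X + t; the wrist camera has in their place "mount" (4x4, takes a point from camera to tool coordinates, whose origin is the TCP and whose axes are the flange's). Camera axes: x right, y down, z forward; pixel columns grow to the right and rows downward; lengths in mm; the calibration is good to about 2 mm. A picture is of the moment at which its call begins: read the wrist's pose just before it. There is no depth.
- r.sign_off(): hands the job in; it is judged then, once.
The state is a dict: "clock": time; "qpos": joint angles; "qvel": joint speeds; "joint_efforts": joint torques, N m; "eef_pos": TCP position; "tcp_rot": TCP orientation; "contact_force": force on the tool from outside, world axes, zero at the start; "wrist_torque": the same for the moment, N m; "opening": opening from 0.0 (shut) to 1.0 (fully open); "grasp_force": force on a finger pad.
Only numpy, scipy, OpenCV 4.12 (cv2) and the standard library are available. Lean on these libraries where they do the work, as an engineer would, in place of code of your own. Each camera call takes 0.05 s, during which the arm holds its last target. There are 200 camera calls.

## Working session

There is one attempt and no reset: what is moved stays moved. The work goes in short steps, Python scripts to look and compute and a tool call to move; the robot and the scene stay as the last step left them, time stands still between calls to the robot, and variables do not carry over. Pictures are saved under pics/ and viewed, at most 14 in all, crops included, and the job is handed in when it is done.

Besides the shell and the picture viewer there is one more tool, called after "Call:" as name(argument=value, ...), one argument or row to a line, values as JSON. play_rows: Moves the arm, as the interface text tells. Its arguments: {"type":"object","properties":{"dp":{"type":"array"},"rot":{"type":"array"},"fingers":{"type":"number"},"grip_force":{"type":"number"}},"required":["dp","rot"]}

```bash
mkdir -p pics; ls; python3 - <<'E'
from rig import telemetry, optics, r
import cv2,numpy as np
s=telemetry.sense();print({k:np.round(v,3).tolist() for k,v in s.items()})
for n in("top","side"):
    f=optics.grab_frame(n);cv2.imwrite(f"pics/{n}0.png",f["color"][:,:,::-1])
    np.savez(f"{n}0.npz",**f);print(n,f["mtx"].tolist(),f["R"].tolist(),f["t"].tolist())
f=optics.grab_frame("wrist");print(f["mtx"].tolist(),f["mount"].tolist())
E
```

```text
pics
{'clock': 0.0, 'qpos': [-1.305, 0.354, 1.634, -0.0, 1.155, -0.002], 'qvel': [-0.001, -0.0, -0.002, 0.0, -0.0, 0.0], 'joint_efforts': [0.0, -60.524, -34.206, -0.0, 0.009, 0.0], 'eef_pos': [165.23, -602.259, 230.554], 'tcp_rot': [-3.14, 0.0, 0.268], 'contact_force': [0.148, -0.605, 0.307], 'wrist_torque': [0.0, 0.001, -0.002], 'grasp_force': 0.0, 'opening': 1.005}
top [[485.29027340849285, 0.0, 318.81275456343656], [0.0, 485.29027340849285, 229.78005606227617], [0.0, 0.0, 1.0]] [[0.0024200997242318687, -0.999428407732219, 0.033719444467042906], [-0.9854369516746991, -0.008116654578491391, -0.16984738500350915], [0.170023990634856, -0.03281733895815857, -0.9848933266462434]] [77.91460663086319, 597.0854526580689, 1012.582409681457]
side [[523.172556492925, 0.0, 320.17878182184086], [0.0, 523.172556492925, 237.88848309132734], [0.0, 0.0, 1.0]] [[-0.7052975785099366, -0.7089077472379635, 0.0022653154340944053], [-0.4600913766212105, 0.4553125934541024, -0.7622377367992867], [0.539324810208857, -0.5386466821099851, -0.647293210952413]] [497.2345766479461, 286.3905688691795, 1050.6017001434398]
[[368.0319599851048, 0.0, 319.0799743078011], [0.0, 368.0319599851048, 242.6142264306845], [0.0, 0.0, 1.0]] [[0.0014269346203611769, -0.9650289389805625, -0.2621394872727828, 66.12717880306515], [0.9999989598111934, 0.0014321676242841624, 0.00017109186273693512, 0.18231697233772604], [0.00021031908795341096, -0.2621394587351248, 0.965029978777828, -143.61517116276787], [0.0, 0.0, 0.0, 1.0]]
```

View pics/top0.png

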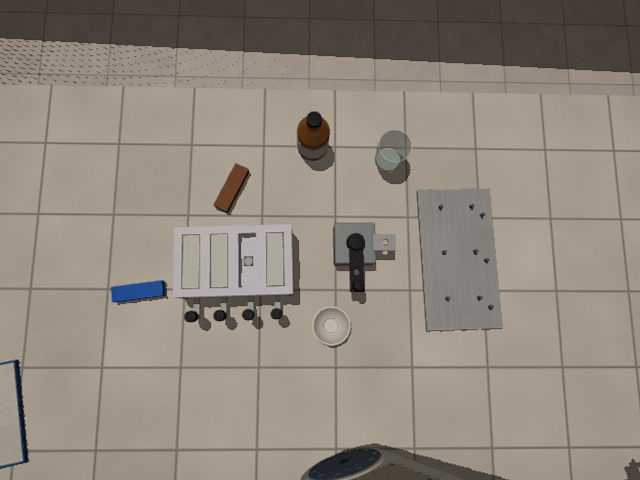

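View pics/side0.png

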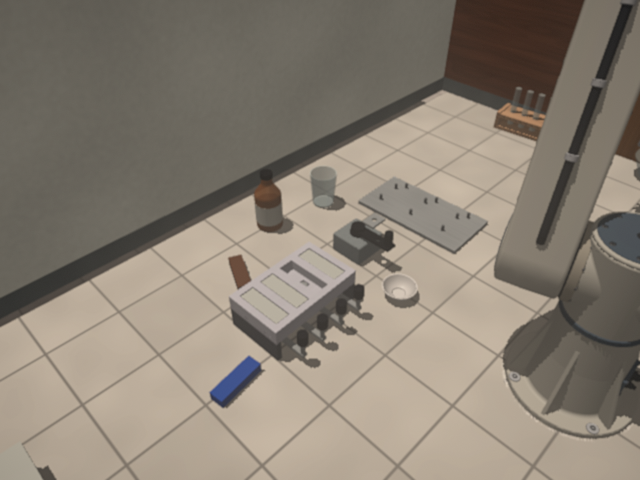

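The top view shows the mould at (233,262), with bars in pockets 3, 2 and 0 (px 190, 218, 275) and pocket 1 empty. The knobs sit below the mould at row ~314. The isolator hub is at (356,241), its handle knob at (358,286) and its lug at (385,243). The dish is at (331,326) and the plate at (460,258) with nine pins. The side view agrees.

```bash
cat > h.py <<'E'
import numpy as np,cv2
from scipy.spatial.transform import Rotation as Ro
def ray(uv,K,R,t,z):
    d=R.T@np.linalg.solve(K,[uv[0],uv[1],1.]);c=-R.T@t
    return (c+d*(z-c[2])/d[2])[:2]
def fr(n,z,uv,f):
    return ray(uv,f["mtx"],f["R"],f["t"],z)
def wristframe(s,f):
    T=np.eye(4);T[:3,:3]=Ro.from_euler('xyz',s["tcp_rot"]).as_matrix();T[:3,3]=s["eef_pos"]
    M=np.linalg.inv(T@f["mount"]);return dict(color=f["color"],mtx=f["mtx"],R=M[:3,:3],t=M[:3,3])
def blobs(m,lo,hi):
    n,l,st,c=cv2.connectedComponentsWithStats(m.astype(np.uint8));
    return [(c[i],st[i]) for i in range(1,n) if lo<=st[i][4]<=hi]
def snap(name):
    from rig import telemetry, optics
    s=telemetry.sense();f=optics.grab_frame("wrist");g=wristframe(s,f)
    cv2.imwrite(f"pics/{name}.png",g["color"][:,:,::-1]);np.savez(name+".npz",**g);return s,g
def go(x,y,z,yaw=None):
    "shift in tool units from present measured pose"
    from rig import telemetry
    s=telemetry.sense();R=Ro.from_euler('xyz',s["tcp_rot"])
    print("dp",np.round(R.inv().apply(np.array([x,y,z])-s["eef_pos"])/40,3),"rotz units",None if yaw is None else np.round(np.degrees(-(yaw-s["tcp_rot"][2]))/6,2),"pose",np.round(s["eef_pos"],1),np.round(s["tcp_rot"],3))
E
python3 - <<'E'
from h import *
f=dict(np.load("top0.npz"));im=f["color"].astype(int);mx=im.max(2)
P=lambda uv,z:np.round(fr(0,z,uv,f),1)
dark=mx<50
for c,s in blobs(dark[180:345,170:520],4,2000): 
    c=c+[170,180];print("dark",np.round(c,1),s[2:],"z90",P(c,90),"z28",P(c,28),"z112",P(c,112))
hsv=cv2.cvtColor(f["color"],cv2.COLOR_RGB2HSV)
print(hsv[230,182],hsv[262,178],hsv[260,190],hsv[260,460],hsv[260,400])
g=(hsv[:,:,1]<25)&(hsv[:,:,2]>60)
for c,s in blobs(g,300,20000):
    print("grey",np.round(c,1),s)
big=cv2.resize(f["color"][170:350,160:520],None,fx=2.2,fy=2.2,interpolation=cv2.INTER_CUBIC)
cv2.imwrite("pics/big.png",big[:,:,::-1])
E
```

```text
dark [234.6 197. ] [21 33 59] z90 [658.7 261.1] z28 [673.7 270. ] z112 [653.4 257.9]
dark [439.8 207.8] [3 3 6] z90 [ 639.5 -176.6] z28 [ 653.3 -194.6] z112 [ 634.6 -170.2]
dark [471. 207.] [3 3 7] z90 [ 642.  -244.1] z28 [ 655.9 -266.3] z112 [ 637.1 -236.3]
dark [481.4 215.2] [2 3 5] z90 [ 624.3 -265.7] z28 [ 637.1 -289.2] z112 [ 619.7 -257.4]
dark [355.9 261.5] [ 38  58 826] z90 [523.2   4.9] z28 [529.8  -2. ] z112 [520.8   7.3]
dark [474.2 251.6] [2 4 5] z90 [ 545.7 -246. ] z28 [ 553.7 -268.3] z112 [ 542.8 -238.1]
dark [485.7 260.7] [3 4 6] z90 [ 526.6 -269.4] z28 [ 533.4 -293.2] z112 [ 524.2 -261. ]
dark [478.4 298.2] [2 3 5] z90 [ 448.2 -249.7] z28 [ 450.2 -272.2] z112 [ 447.5 -241.7]
dark [186.5 298. ] [4 1 4] z90 [446.5 351.7] z28 [448.4 366.2] z112 [445.8 346.5]
dark [446.5 299. ] [2 3 4] z90 [ 446.3 -182.7] z28 [ 448.2 -201.1] z112 [ 445.7 -176.2]
dark [489.7 307.7] [3 4 7] z90 [ 428.7 -272.4] z28 [ 429.5 -296.3] z112 [ 428.5 -263.9]
dark [276.3 313.6] [11 10 92] z90 [415.7 168.7] z28 [415.6 171.9] z112 [415.7 167.5]
dark [191.1 316.2] [ 14  11 114] z90 [410.  340.6] z28 [409.7 354.4] z112 [410.2 335.7]
dark [219.8 315.3] [ 13  10 105] z90 [412. 283.] z28 [411.7 293.2] z112 [412.1 279.3]
dark [248.1 314.5] [11 10 97] z90 [413.8 226. ] z28 [413.6 232.8] z112 [413.8 223.6]
[  0  10 180] [176  11 179] [ 19  23 174] [ 19  15 132] [ 16  35 168]
grey [392.2 152.2] [376 129  37  43 857]
grey [458.4 259.7] [  417   188    85   143 10322]
grey [360.2 241.2] [ 333  223   63   42 1530]
grey [233.8 262.8] [ 173  224  121   91 7435]
```

View pics/big.png

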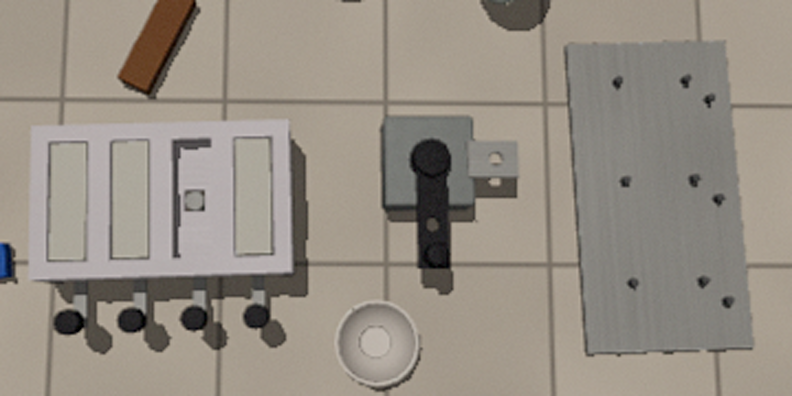

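The zoom gives hub (355.9,241.8), handle knob (358.6,285.5) and lug hole (385,241.8).

```bash
python3 - <<'E'
from h import *
f=dict(np.load("top0.npz"))
P=lambda uv,z:np.round(fr(0,z,uv,f),1)
print("hub",P((355.9,241.8),84),"knob",P((358.6,285.5),112),"lughole",P((385,241.8),62),"dish",P((331,326),30),"handlehole",P((356.5,272),78))
k=P((358.6,285.5),112);go(k[0],k[1],160,0.0)
E
```

```text
hub [565.6   3.7] knob [472.1   2.3] lughole [569.3 -61.9] dish [389.5  53.6] handlehole [502.3   2.5]
dp [ 11.397 -12.547   1.782] rotz units 2.56 pose [ 165.3 -602.4  230.7] [-3.141 -0.     0.268]
```

Call:
play_rows(
  dp=[
    [0.67,-0.74,0],
    [1.34,-1.48,0],
    [2.0,-2.2,0],
    [2.7,-2.9,0],
    [3.4,-3.7,0],
  ],
  rot=[
    [0,0,0.5],
    [0,0,1.0],
    [0,0,1.5],
    [0,0,2.0],
    [0,0,2.56],
  ],
)

```text
clock: 0.57
eef_pos: [257.5, -423.4, 231.1]
tcp_rot: [3.142, -0.0, -0.004]
contact_force: [1.4, -0.5, 0.5]
opening: 1.001
grasp_force: 0.0
```

```bash
python3 -c "
from h import *
go(525,-15,300,0)"
```

```text
dp [  6.652 -10.233  -1.722] rotz units -0.03 pose [ 257.5 -423.4  231.1] [ 3.142 -0.    -0.004]
```

Call:
play_rows(
  dp=[
    [0.54,-0.82,-0.14],
    [1.08,-1.64,-0.3],
    [1.6,-2.5,-0.45],
    [2.15,-3.3,-0.6],
    [2.7,-4.1,-0.7],
  ],
  rot=[
    [0,0,0],
    [0,0,0],
    [0,0,0],
    [0,0,0],
    [0,0,0],
  ],
)

```text
clock: 0.98
eef_pos: [365.7, -259.1, 259.9]
tcp_rot: [3.141, -0.001, -0.0]
contact_force: [0.9, -0.9, 0.0]
opening: 1.002
grasp_force: 0.0
```

Call:
play_rows(
  dp=[
    [0.54,-0.82,-0.14],
    [1.08,-1.64,-0.3],
    [1.6,-2.5,-0.45],
    [2.15,-3.3,-0.6],
    [2.7,-4.1,-0.7],
  ],
  rot=[
    [0,0,0],
    [0,0,0],
    [0,0,0],
    [0,0,0],
    [0,0,0],
  ],
)

```text
clock: 1.4
eef_pos: [473.8, -94.9, 287.9]
tcp_rot: [3.141, -0.001, -0.0]
contact_force: [1.1, -1.2, -0.1]
opening: 1.0
grasp_force: 0.0
```

Call:
play_rows(
  dp=[
    [0.54,-0.82,-0.14],
    [1.08,-1.64,-0.3],
    [1.25,-2.0,-0.32],
    [1.25,-2.0,-0.32],
    [1.25,-2.0,-0.32],
  ],
  rot=[
    [0,0,0],
    [0,0,0],
    [0,0,0],
    [0,0,0],
    [0,0,0],
  ],
)

```text
clock: 1.82
eef_pos: [523.0, -16.2, 299.6]
tcp_rot: [3.141, 0.001, 0.002]
contact_force: [0.6, 0.5, -0.4]
opening: 1.002
grasp_force: 0.0
```

```bash
python3 - <<'E'
from h import *
s,g=snap("w1");print(s["eef_pos"],s["tcp_rot"])
E
```

```text
[522.95295678 -16.24192146 299.63695476] [3.14129159e+00 1.03809053e-03 1.95808445e-03]
```

View pics/w1.png

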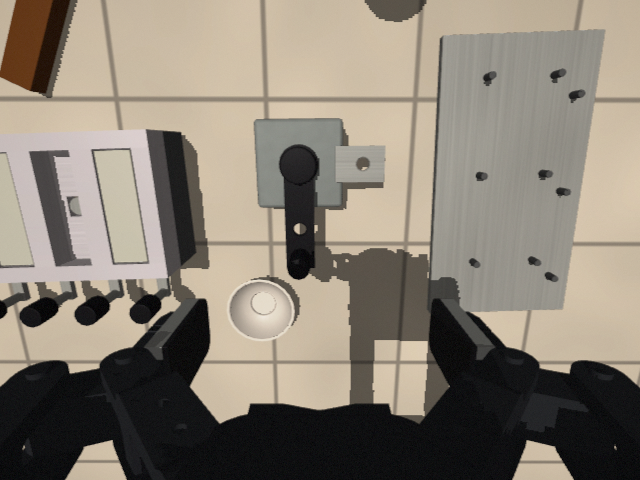

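The wrist view shows hub (299,164), handle hole (300,229), handle knob (299,260), lug hole (363,164) and all nine plate pins. Next I fit the plate to the pin centroids and get the isolator points.

```bash
cat > plate.py <<'E'
from h import *
from scipy.optimize import least_squares
st=[(x0,0) for x0 in(-104,0,104)]
L=np.array([(x+21,y) for x,_ in st for y in(36,-36)]+[(x,-59) for x,_ in st],float)
def fit(pts,guess):
    from scipy.spatial.distance import cdist
    def tr(p):
        c,s=np.cos(p[2]),np.sin(p[2]);return L@np.array([[c,s],[-s,c]])+p[:2]
    p=np.array(guess,float)
    for _ in range(5):
        j=cdist(pts,tr(p)).argmin(1)
        p=least_squares(lambda q:(tr(q)[j]-pts).ravel(),p,loss='soft_l1').x
    return p,np.linalg.norm(tr(p)[j]-pts,axis=1)
E
python3 - <<'E'
from plate import *
g=dict(np.load("w1.npz"));P=lambda uv,z:np.round(fr(0,z,uv,g),1)
print("hub",P((299,164),82),"knob",P((299,258),112),"hh",P((300,229),78),"lug",P((363,164),62))
mx=g["color"].max(2);m=np.zeros_like(mx);m[40:300,445:600]=mx[40:300,445:600]<75
b=blobs(m,15,300);pts=[]
for c,s in b: pts.append(P(c,20));print(np.round(c,1),s[4],pts[-1])
p,e=fit(np.array(pts),[530,-230,.035]);print(p,np.round(e,1))
E
```

```text
hub [569.    2.9] knob [483.8   2.3] hh [504.    2.8] lug [568.1 -61. ]
[555.1  75.6] 86 [ 658.3 -266.5]
[487.2  78.8] 77 [ 654.9 -194.8]
[574.1  95.2] 89 [ 638.9 -290.2]
[542.6 174.2] 70 [ 555.1 -270.1]
[479.1 176.2] 52 [ 552.7 -198.2]
[560.8 191.2] 67 [ 536.  -294.1]
[532.2 260.3] 58 [ 452.5 -274.2]
[472.4 261.7] 41 [ 450.6 -202.1]
[549.2 275.9] 60 [ 432.7 -298.1]
[450.8 288.9] 260 [ 415.2 -179.5]
[ 5.33037182e+02 -2.35004040e+02  3.69698105e-02] [ 1.   1.8  0.3  0.3  0.1  0.8  1.1  1.8  1.4 40.5]
```

Call:
play_rows(
  dp=[
    [-0.6,-0.25,0.7],
    [-1.25,-0.47,1.4],
    [-1.25,-0.47,2.4],
    [-1.25,-0.47,3.4],
    [-1.25,-0.47,4.0],
  ],
  rot=[
    [0,0,0],
    [0,0,0],
    [0,0,0],
    [0,0,0],
    [0,0,0],
  ],
)

```text
clock: 2.28
eef_pos: [470.2, 0.7, 137.2]
tcp_rot: [3.141, 0.003, -0.002]
contact_force: [-0.1, 0.8, -0.5]
opening: 0.998
grasp_force: 0.0
```

Call:
play_rows(
  dp=[
    [0,0,0.6],
    [0,0,1.25],
    [0,0,1.25],
  ],
  rot=[
    [0,0,0],
    [0,0,0],
    [0,0,0],
  ],
)

```text
clock: 2.53
eef_pos: [469.4, 0.6, 86.4]
tcp_rot: [3.141, 0.007, -0.002]
contact_force: [-1.0, 0.9, -1.0]
opening: 0.995
grasp_force: 0.0
```

Call:
play_rows(
  dp=[
    [0,0,0],
    [0,0,0],
    [0,0,0],
    [0,0,0],
    [0,0,0],
  ],
  rot=[
    [0,0,0],
    [0,0,0],
    [0,0,0],
    [0,0,0],
    [0,0,0],
  ],
  fingers=0.1,
  grip_force=20,
)

```text
clock: 2.95
eef_pos: [473.9, 1.9, 91.3]
tcp_rot: [3.142, -0.002, -0.0]
contact_force: [-0.8, 0.9, 1.0]
opening: 0.299
grasp_force: 0.0
```

Call:
play_rows(
  dp=[
    [0,0,0],
    [0,0,0],
    [0,0,0],
    [0,0,0],
    [0,0,0],
  ],
  rot=[
    [0,0,0],
    [0,0,0],
    [0,0,0],
    [0,0,0],
    [0,0,0],
  ],
)

```text
clock: 3.37
eef_pos: [473.9, 2.0, 91.2]
tcp_rot: [3.141, -0.002, -0.0]
contact_force: [-1.9, -1.3, 8.6]
opening: 0.245
grasp_force: 21.8
```

Call:
play_rows(
  dp=[
    [0.036,0.41,0],
    [0.14,0.81,0],
    [0.32,1.19,0],
    [0.56,1.53,0],
    [0.85,1.82,0],
  ],
  rot=[
    [0,0,0],
    [0,0,0],
    [0,0,0],
    [0,0,0],
    [0,0,0],
  ],
)

```text
clock: 3.78
eef_pos: [506.8, -70.8, 90.6]
tcp_rot: [-3.141, 0.001, -0.0]
contact_force: [-0.7, 6.3, 2.7]
opening: 0.246
grasp_force: 21.8
```

Call:
play_rows(
  dp=[
    [0.34,0.24,0],
    [0.72,0.41,0],
    [1.12,0.52,0],
    [1.53,0.556,0],
    [1.53,0.556,0],
  ],
  rot=[
    [0,0,0],
    [0,0,0],
    [0,0,0],
    [0,0,0],
    [0,0,0],
  ],
)

```text
clock: 4.2
eef_pos: [569.7, -89.8, 90.4]
tcp_rot: [-3.136, 0.001, -0.002]
contact_force: [-0.9, 18.4, 7.0]
opening: 0.243
grasp_force: 20.5
```

Call:
play_rows(
  dp=[
    [0,0,0],
    [0,0,0],
    [0,0,0],
    [0,0,0],
  ],
  rot=[
    [0,0,0],
    [0,0,0],
    [0,0,0],
    [0,0,0],
  ],
)

```text
clock: 4.53
eef_pos: [568.5, -89.9, 90.5]
tcp_rot: [-3.137, -0.0, -0.001]
contact_force: [0.9, 18.2, 1.7]
opening: 0.247
grasp_force: 20.2
```

```bash
python3 - <<'E'
from h import *
from rig import optics
s,g=snap("w2");print(s["eef_pos"],s["tcp_rot"])
f=optics.grab_frame("top")
a=cv2.resize(g["color"][100:440,150:560],(410,340));b=cv2.resize(f["color"][215:275,320:410],None,fx=4,fy=4,interpolation=cv2.INTER_CUBIC)
o=np.zeros((340,780,3),np.uint8);o[:,:410]=a;o[:240,415:775]=b;cv2.imwrite("pics/c2.png",o[:,:,::-1])
E
```

```text
[568.47600844 -89.917692    90.47914748] [-3.13719122e+00 -1.88938019e-04 -1.18853613e-03]
```

View pics/c2.png

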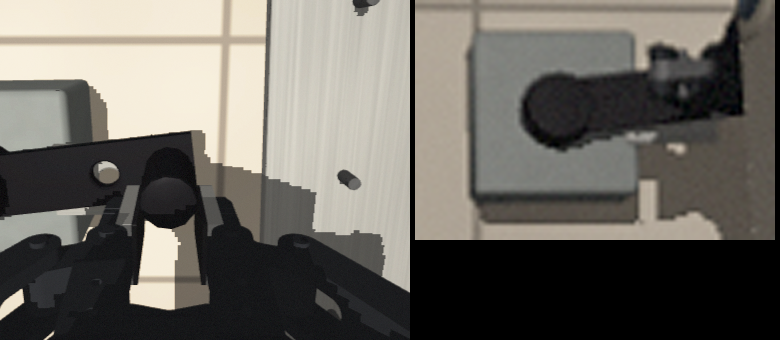

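```bash
python3 - <<'E'
from h import *
g=dict(np.load("w2.npz"));P=lambda uv,z:np.round(fr(0,z,uv,g),1)
print("knob",P((318,303),112),"hole",P((256,272),78))
E
```

```text
knob [579.  -89.9] hole [578.5 -61.8]
```

Call:
play_rows(
  dp=[
    [0,0,0],
    [0,0,0],
    [0,0,0],
    [0,0,-0.8],
    [0,0,-1.7],
  ],
  rot=[
    [0,0,0],
    [0,0,0],
    [0,0,0],
    [0,0,0],
    [0,0,0],
  ],
  fingers=0.7,
)

```text
clock: 5.05
eef_pos: [566.2, -93.1, 156.7]
tcp_rot: [-3.141, 0.005, -0.0]
contact_force: [0.6, 0.6, -0.0]
opening: 0.696
grasp_force: 0.0
```

Call:
play_rows(
  dp=[
    [-0.4,0,-0.8],
    [-0.8,-0.3,-1.6],
    [-1.2,-0.6,-2.4],
    [-1.5,-0.9,-3],
    [-1.5,-0.9,-3],
  ],
  rot=[
    [0,0,0],
    [0,0,0],
    [0,0,0],
    [0,0,0],
    [0,0,0],
  ],
)

```text
clock: 5.47
eef_pos: [508.7, -56.3, 283.4]
tcp_rot: [3.141, -0.007, -0.0]
contact_force: [1.6, 0.9, 0.5]
opening: 0.701
grasp_force: 0.0
```

Call:
play_rows(
  dp=[
    [0,0,0],
    [0,0,0],
  ],
  rot=[
    [0,0,0],
    [0,0,0],
  ],
)

```text
clock: 5.63
eef_pos: [508.2, -57.4, 277.7]
tcp_rot: [3.141, -0.0, -0.0]
contact_force: [0.1, -0.0, -0.8]
opening: 0.699
grasp_force: 0.0
```

```bash
python3 - <<'E'
from h import *
s,g=snap("w3");print(s["eef_pos"],s["tcp_rot"])
from rig import optics
f=optics.grab_frame("top");np.savez("top3.npz",**f)
a=cv2.resize(g["color"][80:330,200:460],None,fx=1.5,fy=1.5);b=cv2.resize(f["color"][215:275,320:410],None,fx=4,fy=4,interpolation=cv2.INTER_CUBIC)
print(a.shape)
o=np.zeros((380,780,3),np.uint8);o[:375,:390]=a;o[:240,415:775]=b;cv2.imwrite("pics/c3.png",o[:,:,::-1])
E
```

```text
[508.24464825 -57.39002621 277.74529257] [ 3.14126529e+00 -9.42662551e-05 -2.32178423e-04]
(375, 390, 3)
```

View pics/c3.png

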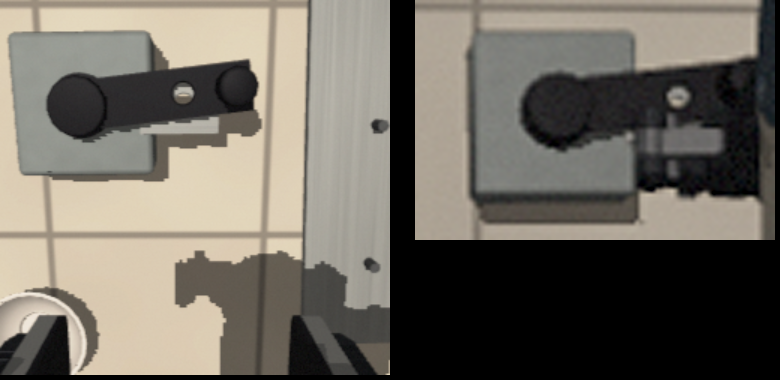

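```bash
python3 - <<'E'
from h import *
g=dict(np.load("w3.npz"));P=lambda uv,z:np.round(fr(0,z,uv,g),1)
for z in (78,84,90,95): print("hub",z,P((250.7,150),z))
print("knob",P((358,136),112),"hole",P((322.3,142),78))
c=g["color"][80:330,200:460]
hsv=cv2.cvtColor(g["color"],cv2.COLOR_RGB2HSV)
for n,uv in dict(bl=(206.5,103.5),br=(300,101),tl=(213.5,195),tr=(302,198)).items(): print(n,P(uv,56))
w=dict(np.load("w1.npz"));Q=lambda uv,z:np.round(fr(0,z,uv,w),1)
print("w1 box",[Q(u,56) for u in((255,120),(341,120),(258,207),(341,207))],"lugcorners",[Q(u,62) for u in((336,146),(384,146),(384,187),(340,183))])
E
```

```text
hub 78 [567.9   4.3]
hub 84 [568.    3.2]
hub 90 [568.2   2.1]
hub 95 [568.2   1.2]
knob [579.6 -89. ] hole [575.  -60.5]
bl [609.5  47.4]
br [611.8 -39.8]
tl [524.1  47.2]
tr [521.2 -40.7]
w1 box [array([610.5,  47.8]), array([610.8, -38.2]), array([522.7,  48.3]), array([523. , -39.8])] lugcorners [array([585.7, -33.3]), array([585.8, -81.4]), array([545. , -83.4]), array([548.9, -38. ])]
```

Call:
play_rows(
  dp=[
    [0.6,0.3,0.4],
    [1.2,0.6,1.0],
    [1.78,0.8,1.8],
    [1.78,0.8,2.6],
    [1.78,0.8,3.4],
  ],
  rot=[
    [0,0,0],
    [0,0,0],
    [0,0,0],
    [0,0,0],
    [0,0,0],
  ],
)

```text
clock: 6.15
eef_pos: [580.1, -90.0, 138.9]
tcp_rot: [-3.141, 0.002, -0.001]
contact_force: [0.2, -0.4, -0.8]
opening: 0.702
grasp_force: 0.0
```

Call:
play_rows(
  dp=[
    [0,0,0.6],
    [0,0,1.27],
    [0,0,1.27],
    [0,0,1.27],
  ],
  rot=[
    [0,0,0],
    [0,0,0],
    [0,0,0],
    [0,0,0],
  ],
)

```text
clock: 6.48
eef_pos: [578.0, -89.2, 89.2]
tcp_rot: [-3.141, 0.005, -0.001]
contact_force: [1.3, -0.6, -0.4]
opening: 0.7
grasp_force: 0.0
```

Call:
play_rows(
  dp=[
    [0,0,0],
    [0,0,0],
    [0,0,0],
    [0,0,0],
    [0,0,0],
  ],
  rot=[
    [0,0,0],
    [0,0,0],
    [0,0,0],
    [0,0,0],
    [0,0,0],
  ],
  fingers=0.1,
  grip_force=40,
)

```text
clock: 6.9
eef_pos: [580.6, -89.5, 93.0]
tcp_rot: [3.141, -0.003, -0.0]
contact_force: [-1.1, -2.1, 7.5]
opening: 0.232
grasp_force: 39.1
```

Call:
play_rows(
  dp=[
    [0,0,0],
    [-0.08,0.01,0],
    [-0.16,0.02,0],
    [-0.23,0.03,0],
    [-0.29,0.03,0],
  ],
  rot=[
    [0,0,0],
    [0,0,0],
    [0,0,0],
    [0,0,0],
    [0,0,0],
  ],
)

```text
clock: 7.32
eef_pos: [569.5, -90.3, 93.0]
tcp_rot: [3.141, -0.004, -0.001]
contact_force: [3.0, 1.8, 8.7]
opening: 0.239
grasp_force: 39.7
```

Call:
play_rows(
  dp=[
    [0,0,0],
    [0,0,0],
    [0,0,0],
    [0,0,0],
  ],
  rot=[
    [0,0,0],
    [0,0,0],
    [0,0,0],
    [0,0,0],
  ],
)

```text
clock: 7.65
eef_pos: [569.1, -90.3, 93.0]
tcp_rot: [3.142, -0.003, -0.001]
contact_force: [0.7, 0.2, 10.1]
opening: 0.239
grasp_force: 39.7
```

Call:
play_rows(
  dp=[
    [0,0,0],
    [0,0,0],
    [0,0,0],
    [0,0,-0.8],
    [0,0,-1.7],
  ],
  rot=[
    [0,0,0],
    [0,0,0],
    [0,0,0],
    [0,0,0],
    [0,0,0],
  ],
  fingers=0.7,
)

```text
clock: 8.07
eef_pos: [565.4, -89.9, 157.4]
tcp_rot: [-3.141, 0.007, -0.0]
contact_force: [0.8, 0.2, 0.3]
opening: 0.696
grasp_force: 0.0
```

Call:
play_rows(
  dp=[
    [-0.4,-0.1,-0.8],
    [-0.8,-0.3,-1.6],
    [-1.2,-0.6,-2.4],
    [-1.5,-0.9,-3],
    [-1.5,-0.9,-3],
  ],
  rot=[
    [0,0,0],
    [0,0,0],
    [0,0,0],
    [0,0,0],
    [0,0,0],
  ],
)

```text
clock: 8.48
eef_pos: [507.9, -53.1, 284.2]
tcp_rot: [-3.142, -0.006, 0.0]
contact_force: [1.1, 0.0, 0.3]
opening: 0.695
grasp_force: 0.0
```

Call:
play_rows(
  dp=[
    [0,0,0],
    [0,0,0],
  ],
  rot=[
    [0,0,0],
    [0,0,0],
  ],
)

```text
clock: 8.65
eef_pos: [507.6, -54.4, 278.7]
tcp_rot: [3.142, 0.001, -0.0]
contact_force: [-0.2, -0.7, 0.5]
opening: 0.701
grasp_force: 0.0
```

```bash
python3 - <<'E'
from h import *
s,g=snap("w4");print(s["eef_pos"],s["tcp_rot"])
a=cv2.resize(g["color"][80:330,200:460],None,fx=1.5,fy=1.5);cv2.imwrite("pics/c4.png",a[:,:,::-1])
E
```

```text
[507.64070317 -54.37253108 278.67009329] [ 3.14152406e+00  5.28258496e-04 -3.70832445e-05]
```

View pics/c4.png

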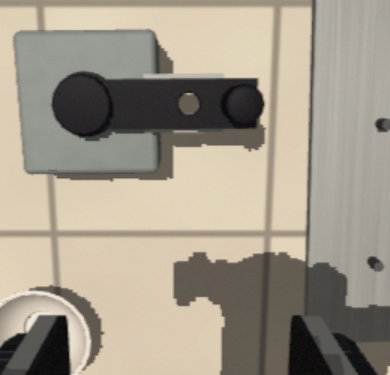

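The handle now lines up: hub (82,104), padlock hole (189,103) showing bench through it, knob (243,103). Next is a look at the mould.

Call:
play_rows(
  dp=[
    [-0.1,-0.9,-0.1],
    [-0.2,-1.8,-0.2],
    [-0.3,-2.7,-0.3],
    [-0.4,-3.6,-0.4],
    [-0.5,-4.5,-0.5],
  ],
  rot=[
    [0,0,0],
    [0,0,0],
    [0,0,0],
    [0,0,0],
    [0,0,0],
  ],
  fingers=0.5,
)

```text
clock: 9.12
eef_pos: [487.4, 126.8, 297.7]
tcp_rot: [3.141, 0.003, -0.001]
contact_force: [1.4, 0.6, -0.4]
opening: 0.501
grasp_force: 0.0
```

Call:
play_rows(
  dp=[
    [-0.1,-0.9,0],
    [-0.2,-1.8,0],
    [-0.44,-2.7,0],
    [-0.44,-3.2,0],
    [-0.44,-3.2,0],
  ],
  rot=[
    [0,0,0],
    [0,0,0],
    [0,0,0],
    [0,0,0],
    [0,0,0],
  ],
)

```text
clock: 9.53
eef_pos: [469.9, 256.9, 297.3]
tcp_rot: [3.142, 0.003, 0.003]
contact_force: [-0.6, -0.1, -0.3]
opening: 0.501
grasp_force: 0.0
```

```bash
python3 - <<'E'
from h import *
s,g=snap("w5");print(s["eef_pos"],s["tcp_rot"])
E
```

```text
[469.90268894 256.93438381 297.33919398] [3.14150678e+00 2.52112532e-03 2.54028123e-03]
```

View pics/w5.png

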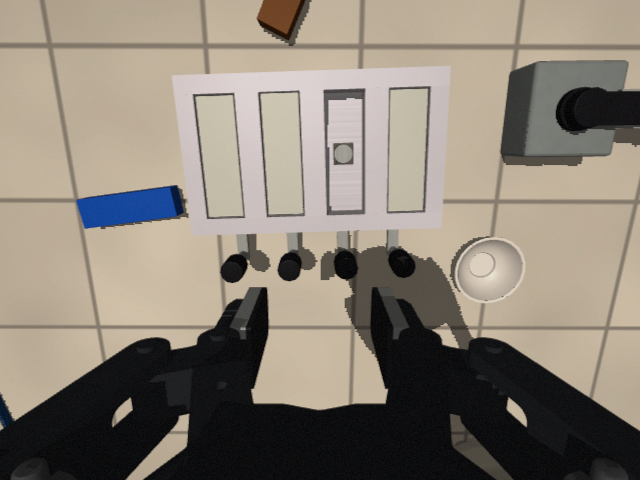

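Mould top corners are (173,76), (449,66), (443,228) and (190,236). Knob tops 3 to 0 are at (231,271), (288,269), (347,267) and (404,265).

```bash
python3 - <<'E'
from h import *
g=dict(np.load("w5.npz"));P=lambda uv,z=90:fr(0,z,uv,g)
C=np.array([P(u) for u in((173.5,76),(449.5,66.5),(443,228),(190.5,236))]);print(C.round(1),C.mean(0).round(1))
c=C.mean(0);ey=((C[0]+C[3])-(C[1]+C[2]))/2;print("len",np.linalg.norm(ey),"yaw",-np.arctan2(ey[0],ey[1]))
print("knobs",[P(u).round(1) for u in((231,271),(288,269),(347,267),(404,265))])
yaw=-np.arctan2(ey[0],ey[1])
R=np.array([[np.cos(yaw),-np.sin(yaw)],[np.sin(yaw),np.cos(yaw)]])
for i,y in enumerate((-87,-29,29,87)): print(i,"pocket",(c+R@[0,y]).round(1),"knob",(c+R@[-112,y]).round(1))
E
```

```text
[[591.6 385.2]
 [600.2 143.3]
 [455.5 135.5]
 [446.4 383.1]] [523.4 261.7]
len 244.90231444106723 yaw 0.03608387677633855
knobs [array([410.1, 345.4]), array([412.5, 287.8]), array([414.8, 228.4]), array([417.2, 171.1])]
0 pocket [526.6 174.8] knob [414.6 170.7]
1 pocket [524.5 232.7] knob [412.5 228.7]
2 pocket [522.4 290.7] knob [410.4 286.7]
3 pocket [520.3 348.7] knob [408.4 344.6]
```

Call:
play_rows(
  dp=[
    [-0.5,0.7,0.3],
    [-1.0,1.4,0.6],
    [-1.36,2.15,1.0],
    [-1.36,2.15,2.0],
    [-1.36,2.15,3.0],
  ],
  rot=[
    [0,0,-0.1],
    [0,0,-0.2],
    [0,0,-0.32],
    [0,0,-0.32],
    [0,0,-0.32],
  ],
)

```text
clock: 10.0
eef_pos: [416.1, 165.4, 178.9]
tcp_rot: [-3.141, -0.003, 0.031]
contact_force: [1.4, 0.6, -1.0]
opening: 0.503
grasp_force: 0.0
```

Call:
play_rows(
  dp=[
    [0,0,0.8],
    [0,0,1.6],
    [0,0,2.2],
    [0,0,2.63],
    [0,0,2.63],
  ],
  rot=[
    [0,0,0],
    [0,0,0],
    [0,0,0],
    [0,0,0],
    [0,0,0],
  ],
)

```text
clock: 10.42
eef_pos: [413.3, 165.3, 70.4]
tcp_rot: [3.139, 0.007, 0.032]
contact_force: [-0.5, -1.5, 1.2]
opening: 0.5
grasp_force: 0.0
```

Call:
play_rows(
  dp=[
    [0,0,0],
    [0,0,0],
    [0,0,0],
    [0,0,0],
    [0,0,0],
  ],
  rot=[
    [0,0,0],
    [0,0,0],
    [0,0,0],
    [0,0,0],
    [0,0,0],
  ],
  fingers=0.1,
  grip_force=60,
)

```text
clock: 10.83
eef_pos: [414.8, 170.8, 74.9]
tcp_rot: [-3.136, 0.002, 0.03]
contact_force: [-12.1, 32.5, -6.7]
opening: 0.254
grasp_force: 59.0
```

Call:
play_rows(
  dp=[
    [0,0,0],
    [0,0,-0.12],
    [0,0,-0.25],
    [0,0,-0.38],
    [0,0,-0.5],
  ],
  rot=[
    [0,0,0],
    [0,0,0],
    [0,0,0],
    [0,0,0],
    [0,0,0],
  ],
)

```text
clock: 11.25
eef_pos: [414.8, 170.8, 94.9]
tcp_rot: [-3.136, 0.001, 0.03]
contact_force: [5.8, 32.0, -78.8]
opening: 0.249
grasp_force: 61.6
```

Call:
play_rows(
  dp=[
    [0,0,0],
    [0,0,0],
    [0,0,0],
  ],
  rot=[
    [0,0,0],
    [0,0,0],
    [0,0,0],
  ],
)

```text
clock: 11.5
eef_pos: [414.7, 171.0, 95.1]
tcp_rot: [-3.135, 0.002, 0.029]
contact_force: [-12.6, 29.5, -4.2]
opening: 0.25
grasp_force: 66.7
```

Call:
play_rows(
  dp=[
    [0,0,0],
    [0,0,0],
    [0,0,0],
    [0,0,0],
    [0,0,0],
  ],
  rot=[
    [0,0,0],
    [0,0,0],
    [0,0,0],
    [0,0,0],
    [0,0,0],
  ],
  fingers=0.5,
)

```text
clock: 11.92
eef_pos: [416.5, 167.5, 94.7]
tcp_rot: [-3.141, -0.001, 0.033]
contact_force: [-0.2, 0.2, 0.3]
opening: 0.498
grasp_force: 0.0
```

Call:
play_rows(
  dp=[
    [0,0,-0.7],
    [0,0,-1.4],
    [0,0,-1.4],
    [0,0,-1.4],
  ],
  rot=[
    [0,0,0],
    [0,0,0],
    [0,0,0],
    [0,0,0],
  ],
  fingers=0.65,
)

```text
clock: 12.25
eef_pos: [417.2, 167.9, 151.5]
tcp_rot: [-3.141, -0.003, 0.033]
contact_force: [0.2, -0.4, 0.2]
opening: 0.655
grasp_force: 0.0
```

```bash
python3 -c "
from h import *
go(526.6,174.8,93,0.036)"
```

```text
dp [ 2.735 -0.08   1.471] rotz units -0.03 pose [417.2 167.9 151.5] [-3.141e+00 -3.000e-03  3.300e-02]
```

Call:
play_rows(
  dp=[
    [0.7,0,0],
    [1.4,-0.04,0],
    [2.1,-0.08,0],
    [2.735,-0.08,0],
    [2.735,-0.08,0],
  ],
  rot=[
    [0,0,0],
    [0,0,0],
    [0,0,0],
    [0,0,0],
    [0,0,0],
  ],
)

```text
clock: 12.67
eef_pos: [529.4, 174.7, 149.2]
tcp_rot: [-3.141, -0.003, 0.032]
contact_force: [0.0, 0.2, 0.6]
opening: 0.65
grasp_force: 0.0
```

Call:
play_rows(
  dp=[
    [0,0,0.4],
    [0,0,0.8],
    [0,0,1.2],
    [0,0,1.46],
    [0,0,1.46],
  ],
  rot=[
    [0,0,0],
    [0,0,0],
    [0,0,0],
    [0,0,0],
    [0,0,0],
  ],
)

```text
clock: 13.08
eef_pos: [522.8, 173.7, 88.8]
tcp_rot: [3.14, 0.005, 0.033]
contact_force: [-0.5, 0.1, -0.2]
opening: 0.648
grasp_force: 0.0
```

Call:
play_rows(
  dp=[
    [0,0,0],
    [0,0,0],
    [0,0,0],
    [0,0,0],
    [0,0,0],
  ],
  rot=[
    [0,0,0],
    [0,0,0],
    [0,0,0],
    [0,0,0],
    [0,0,0],
  ],
  fingers=0.2,
  grip_force=50,
)

```text
clock: 13.5
eef_pos: [525.5, 174.7, 92.3]
tcp_rot: [-3.141, -0.001, 0.033]
contact_force: [0.4, 1.0, -2.2]
opening: 0.384
grasp_force: 52.6
```

Call:
play_rows(
  dp=[
    [0,0,0],
    [0,0,-0.3],
    [0,0,-0.8],
    [0,0,-1.4],
    [0,0,-1.4],
  ],
  rot=[
    [0,0,0],
    [0,0,0],
    [0,0,0],
    [0,0,0],
    [0,0,0],
  ],
)

```text
clock: 13.92
eef_pos: [527.7, 175.4, 152.6]
tcp_rot: [-3.14, -0.006, 0.033]
contact_force: [2.2, 0.7, -1.2]
opening: 0.379
grasp_force: 52.7
```

```bash
python3 -c "
from h import *
from rig import optics
f=optics.grab_frame('side');s,g=snap('w6')
o=np.zeros((480,800,3),np.uint8);o[:360,:480]=cv2.resize(g['color'],(480,360));o[:300,480:]=cv2.resize(f['color'][200:350,220:380],(320,300))
cv2.imwrite('pics/c6.png',o[:,:,::-1])
go(429,-238.8,170,0.037+np.pi/2);go(533,-235,170,0.037+np.pi/2)"
```

```text
dp [-2.765 10.254 -0.534] rotz units -15.04 pose [526.  174.8 149.2] [-3.141e+00 -3.000e-03  3.300e-02]
dp [-0.163 10.245 -0.527] rotz units -15.04 pose [526.  174.8 149.2] [-3.141e+00 -3.000e-03  3.300e-02]
```

View pics/c6.png

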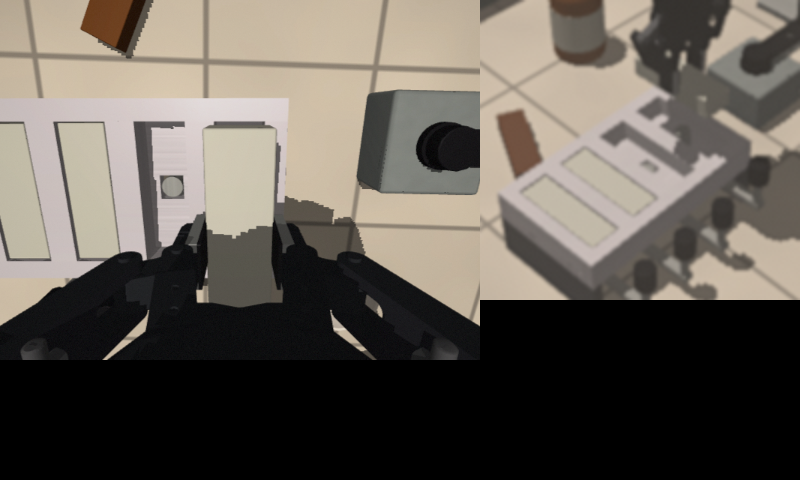

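Bar 0 is held squarely in the gripper and has cleared the block. Carrying it to station 2.

Call:
play_rows(
  dp=[
    [0.1,0.6,-0.3],
    [0.3,1.4,-0.5],
    [0.5,2.2,-0.5],
    [0.7,3.0,-0.5],
    [0.9,3.8,-0.5],
  ],
  rot=[
    [0,0,0],
    [0,0,0],
    [0,0,0],
    [0,0,0],
    [0,0,0],
  ],
)

```text
clock: 14.43
eef_pos: [565.8, 22.4, 167.1]
tcp_rot: [3.142, 0.001, 0.034]
contact_force: [-0.1, 0.1, -1.1]
opening: 0.381
grasp_force: 52.7
```

Call:
play_rows(
  dp=[
    [0.2,0.8,0],
    [0.4,1.6,0],
    [0.6,2.4,0],
    [0.8,3.2,0],
    [1.0,4.0,0],
  ],
  rot=[
    [0,0,0],
    [0,0,0],
    [0,0,0],
    [0,0,0],
    [0,0,0],
  ],
)

```text
clock: 14.85
eef_pos: [611.0, -136.3, 166.6]
tcp_rot: [-3.141, 0.002, 0.033]
contact_force: [1.3, -0.8, -0.9]
opening: 0.383
grasp_force: 52.7
```

Call:
play_rows(
  dp=[
    [0.1,0.7,0],
    [0.25,1.4,0],
    [0.39,2.0,0],
    [0.39,2.3,0],
    [0.39,2.3,0],
  ],
  rot=[
    [0,0,0],
    [0,0,0],
    [0,0,0],
    [0,0,0],
    [0,0,0],
  ],
)

```text
clock: 15.27
eef_pos: [629.6, -228.4, 166.6]
tcp_rot: [3.142, 0.001, 0.031]
contact_force: [-0.8, 0.0, -1.2]
opening: 0.386
grasp_force: 52.7
```

Call:
play_rows(
  dp=[
    [0,0,0],
    [0,0,0],
    [0,0,0],
    [0,0,0],
    [0,0,0],
  ],
  rot=[
    [0,0,-1],
    [0,0,-2],
    [0,0,-3],
    [0,0,-4],
    [0,0,-5],
  ],
)

```text
clock: 15.68
eef_pos: [629.4, -224.5, 167.0]
tcp_rot: [-3.14, 0.001, 0.563]
contact_force: [-0.3, 0.1, -1.3]
opening: 0.382
grasp_force: 52.7
```

Call:
play_rows(
  dp=[
    [0,0,0],
    [0,0,0],
    [0,0,0],
    [0,0,0],
    [0,0,0],
  ],
  rot=[
    [0,0,-1],
    [0,0,-2],
    [0,0,-3],
    [0,0,-4],
    [0,0,-5],
  ],
)

```text
clock: 16.1
eef_pos: [629.4, -224.5, 167.0]
tcp_rot: [-3.14, -0.0, 1.086]
contact_force: [-0.1, -0.3, -1.4]
opening: 0.383
grasp_force: 52.7
```

Call:
play_rows(
  dp=[
    [0,0,0],
    [0,0,0],
    [0,0,0],
    [0,0,0],
    [0,0,0],
  ],
  rot=[
    [0,0,-1],
    [0,0,-2],
    [0,0,-3],
    [0,0,-4],
    [0,0,-5],
  ],
)

```text
clock: 16.52
eef_pos: [629.4, -224.5, 167.1]
tcp_rot: [-3.14, -0.001, 1.61]
contact_force: [-0.2, 0.3, -1.9]
opening: 0.387
grasp_force: 52.7
```

Call:
play_rows(
  dp=[
    [0,0,0],
    [0,0,0],
    [0,0,0],
  ],
  rot=[
    [0,0,0],
    [0,0,0],
    [0,0,0],
  ],
)

```text
clock: 16.77
eef_pos: [629.9, -225.3, 167.4]
tcp_rot: [-3.141, -0.0, 1.601]
contact_force: [0.3, 0.1, -1.5]
opening: 0.384
grasp_force: 52.7
```

```bash
python3 -c "
from h import *
from rig import telemetry
s,g=snap('w7');print(s['opening'],s['grasp_force'],s['qpos'])
go(631,-225,22,0.037+np.pi/2)"
```

```text
0.38379663487355065 52.67230153083801 [-3.45930083e-01  4.81132255e-01  1.58766668e+00  2.21817276e-04
  1.07358792e+00 -3.76327166e-01]
dp [0.012 0.028 3.637] rotz units -0.06 pose [ 629.9 -225.6  167.5] [-3.141 -0.     1.602]
```

View pics/w7.png

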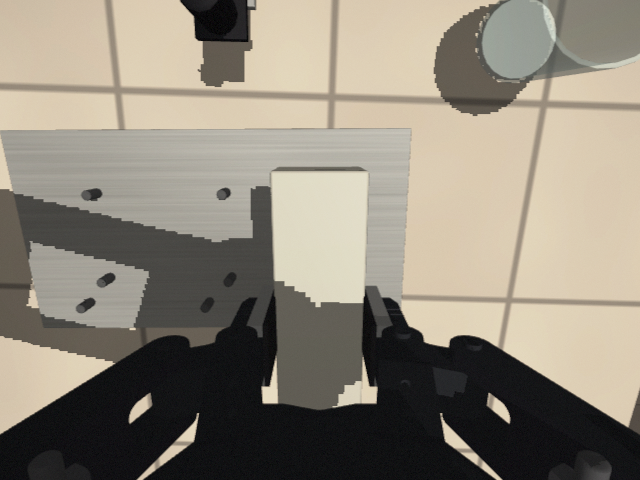

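The bar is parallel to the plate and on the station's free side. Lowering it.

Call:
play_rows(
  dp=[
    [0,0,0.8],
    [0,0,1.6],
    [0,0,2.4],
    [0,0,3.0],
    [0,0,3.3],
  ],
  rot=[
    [0,0,-0.06],
    [0,0,-0.06],
    [0,0,-0.06],
    [0,0,-0.06],
    [0,0,-0.06],
  ],
)

```text
clock: 17.23
eef_pos: [628.1, -225.3, 32.2]
tcp_rot: [-3.137, -0.002, 1.608]
contact_force: [-0.3, -0.7, -0.9]
opening: 0.383
grasp_force: 52.7
```

Call:
play_rows(
  dp=[
    [0,0,0.05],
    [0,0,0.1],
    [0,0,0.15],
    [0,0,0.2],
    [0,0,0.2],
  ],
  rot=[
    [0,0,0],
    [0,0,0],
    [0,0,0],
    [0,0,0],
    [0,0,0],
  ],
)

```text
clock: 17.65
eef_pos: [630.9, -226.4, 28.8]
tcp_rot: [3.14, 0.001, 1.61]
contact_force: [0.3, -0.1, -0.5]
opening: 0.383
grasp_force: 52.7
```

Call:
play_rows(
  dp=[
    [0,0,0.03],
    [0,0,0.06],
    [0,0,0.09],
    [0,0,0.12],
    [0,0,0.12],
  ],
  rot=[
    [0,0,0],
    [0,0,0],
    [0,0,0],
    [0,0,0],
    [0,0,0],
  ],
)

```text
clock: 18.07
eef_pos: [630.0, -226.1, 22.6]
tcp_rot: [-3.141, -0.0, 1.61]
contact_force: [-0.2, -0.0, -0.5]
opening: 0.383
grasp_force: 52.7
```

Call:
play_rows(
  dp=[
    [0,0,0.03],
    [0,0,0.05],
    [0,0,0.05],
  ],
  rot=[
    [0,0,0],
    [0,0,0],
    [0,0,0],
  ],
)

```text
clock: 18.32
eef_pos: [630.0, -226.1, 20.6]
tcp_rot: [-3.141, -0.0, 1.61]
contact_force: [-0.7, -0.6, -0.9]
opening: 0.383
grasp_force: 52.7
```

Call:
play_rows(
  dp=[
    [0,0,0.02],
    [0,0,0.02],
    [0,0,0.02],
  ],
  rot=[
    [0,0,0],
    [0,0,0],
    [0,0,0],
  ],
)

```text
clock: 18.57
eef_pos: [630.2, -226.2, 20.3]
tcp_rot: [3.141, 0.0, 1.61]
contact_force: [-1.8, 0.8, 2.9]
opening: 0.385
grasp_force: 53.1
```

Call:
play_rows(
  dp=[
    [0,0.03,0],
    [0,0.06,0],
    [0,0.09,0],
    [0,0.12,0],
    [0,0.12,0],
  ],
  rot=[
    [0,0,0],
    [0,0,0],
    [0,0,0],
    [0,0,0],
    [0,0,0],
  ],
)

```text
clock: 18.98
eef_pos: [635.3, -226.1, 20.3]
tcp_rot: [3.141, 0.0, 1.61]
contact_force: [-3.0, 0.4, 4.5]
opening: 0.383
grasp_force: 53.4
```

Call:
play_rows(
  dp=[
    [0,0.02,0],
    [0,0.04,0],
    [0,0.05,0],
    [0,0.05,0],
  ],
  rot=[
    [0,0,0],
    [0,0,0],
    [0,0,0],
    [0,0,0],
  ],
)

```text
clock: 19.32
eef_pos: [637.0, -226.0, 20.3]
tcp_rot: [-3.142, 0.0, 1.61]
contact_force: [-2.8, -0.2, 6.3]
opening: 0.381
grasp_force: 53.5
```

Call:
play_rows(
  dp=[
    [-0.02,0,0],
    [-0.04,0,0],
    [-0.06,0,0],
    [-0.08,0,0],
    [-0.08,0,0],
  ],
  rot=[
    [0,0,0],
    [0,0,0],
    [0,0,0],
    [0,0,0],
    [0,0,0],
  ],
)

```text
clock: 19.73
eef_pos: [637.5, -228.8, 20.3]
tcp_rot: [3.141, -0.0, 1.61]
contact_force: [-1.8, 2.5, 5.1]
opening: 0.384
grasp_force: 53.4
```

Call:
play_rows(
  dp=[
    [0,0.02,0],
    [0,0.04,0],
    [0,0.05,0],
    [0,0.05,0],
  ],
  rot=[
    [0,0,0],
    [0,0,0],
    [0,0,0],
    [0,0,0],
  ],
)

```text
clock: 20.07
eef_pos: [637.7, -228.8, 20.3]
tcp_rot: [-3.139, -0.001, 1.61]
contact_force: [-8.4, 1.5, 11.0]
opening: 0.384
grasp_force: 54.2
```

Call:
play_rows(
  dp=[
    [-0.02,0,0],
    [-0.04,0,0],
    [-0.05,0,0],
    [-0.05,0,0],
  ],
  rot=[
    [0,0,0],
    [0,0,0],
    [0,0,0],
    [0,0,0],
  ],
)

```text
clock: 20.4
eef_pos: [637.8, -229.3, 20.3]
tcp_rot: [-3.139, -0.003, 1.61]
contact_force: [-7.6, 8.5, 13.2]
opening: 0.385
grasp_force: 54.4
```

Call:
play_rows(
  dp=[
    [-0.02,0.02,0],
    [-0.02,0.02,0],
  ],
  rot=[
    [0,0,0],
    [0,0,0],
  ],
)

```text
clock: 20.57
eef_pos: [637.9, -229.4, 20.3]
tcp_rot: [-3.137, -0.004, 1.61]
contact_force: [-9.3, 11.7, 16.4]
opening: 0.385
grasp_force: 54.7
```

Call:
play_rows(
  dp=[
    [0.0,0,0],
    [0,0,0],
    [0,0,0],
    [0,0,0],
  ],
  rot=[
    [0,0,0],
    [0,0,0],
    [0,0,0],
    [0,0,0],
  ],
  fingers=0.65,
)

```text
clock: 20.9
eef_pos: [640.3, -232.0, 19.9]
tcp_rot: [3.141, 0.0, 1.61]
contact_force: [-0.5, 1.2, -0.2]
opening: 0.647
grasp_force: 0.0
```

Call:
play_rows(
  dp=[
    [0.0,0,-0.5],
    [0,0,-1.4],
    [0,0,-2.3],
    [0,0,-3.2],
    [0,0,-3.6],
  ],
  rot=[
    [0,0,0],
    [0,0,0],
    [0,0,0],
    [0,0,0],
    [0,0,0],
  ],
)

```text
clock: 21.32
eef_pos: [642.2, -232.8, 169.1]
tcp_rot: [3.136, 0.002, 1.61]
contact_force: [0.7, -0.3, 0.9]
opening: 0.655
grasp_force: 0.0
```

Call:
play_rows(
  dp=[
    [0.0,0,-0.9],
    [0,0,-1.4],
    [0,0,-1.4],
    [0,0,-1.4],
  ],
  rot=[
    [0,0,0],
    [0,0,0],
    [0,0,0],
    [0,0,0],
  ],
  fingers=0.5,
)

```text
clock: 21.65
eef_pos: [640.8, -232.3, 221.4]
tcp_rot: [3.139, 0.001, 1.61]
contact_force: [-0.1, 0.1, -0.1]
opening: 0.497
grasp_force: 0.0
```

```bash
cat > barchk.py <<'E'
from plate import *
import sys
s,g=snap(sys.argv[1])
P=lambda uv,z:fr(0,z,uv,g)
def pbars(lo=1500):
    hsv=cv2.cvtColor(g["color"],cv2.COLOR_RGB2HSV);
    m=((hsv[:,:,2]>195)&(hsv[:,:,1]<50)).astype(np.uint8)
    for c in cv2.findContours(m,cv2.RETR_EXTERNAL,cv2.CHAIN_APPROX_NONE)[0]:
        if cv2.contourArea(c)<lo: continue
        q=np.array([P(p[0],36) for p in c],np.float32);(cx,cy),(w,h),a=cv2.minAreaRect(q)
        print("rect",round(cx,1),round(cy,1),round(w,1),round(h,1),round(a,2),"px",cv2.boundingRect(c))
pbars()
E
python3 barchk.py w8; python3 -c "
from h import *
go(526,175,230,0.036)"
```

```text
rect 386.1 -392.0 97.8 130.8 74.13 px (0, 302, 135, 92)
rect 677.3 -367.9 79.3 122.5 1.96 px (310, 295, 77, 109)
rect 606.4 -368.9 54.9 120.7 0.08 px (252, 295, 57, 107)
rect 854.2 -341.5 117.9 126.1 89.98 px (463, 276, 143, 112)
rect 765.7 -320.8 40.2 76.3 0.16 px (421, 275, 48, 73)
rect 637.6 -227.5 32.9 108.4 1.54 px (297, 151, 38, 119)
rect 854.2 -203.8 126.0 146.0 0.01 px (476, 107, 164, 168)
rect 740.7 -204.0 89.3 145.6 0.23 px (383, 106, 112, 164)
rect 560.2 -140.4 146.1 22.3 1.95 px (140, 92, 175, 30)
rect 420.0 -171.2 122.9 79.7 0.02 px (0, 86, 135, 98)
rect 855.7 -89.4 89.2 59.0 49.53 px (523, 0, 117, 103)
rect 695.3 -90.7 114.7 69.7 2.38 px (322, 0, 147, 96)
rect 606.1 -92.2 54.6 66.3 0.22 px (249, 0, 68, 92)
rect 514.4 -94.0 54.3 62.7 0.09 px (132, 0, 71, 86)
rect 427.5 -95.2 107.1 59.7 0.03 px (0, 0, 131, 83)
dp [10.276 -2.445 -0.258] rotz units 15.03 pose [ 639.9 -231.9  219.8] [3.141 0.    1.61 ]
```

View pics/w8.png

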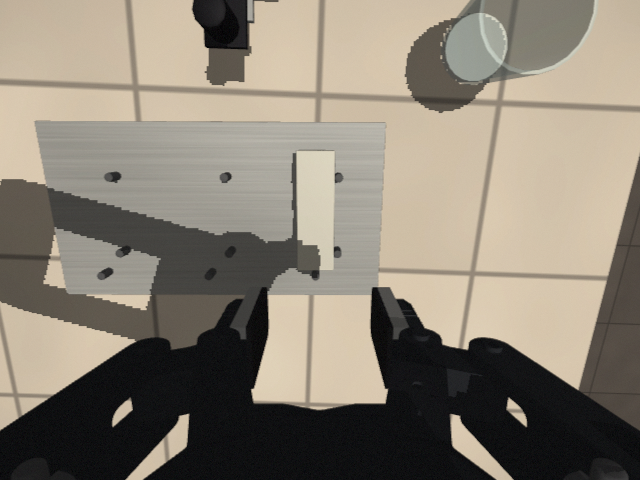

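```bash
python3 - <<'E'
from plate import *
g=dict(np.load("w8.npz"));P=lambda uv,z:fr(0,z,uv,g)
mx=g["color"].max(2)
m=np.zeros_like(mx);m[160:283,95:350]=mx[160:283,95:350]<60
pts=[]
for c,s in blobs(m,10,250):
    print(np.round(c,1),s,P(c,20).round(1))
    if s[4]<200: pts.append(P(c,20))
p,e=fit(np.array(pts),[533,-235,.037]);print(p.round(3),e.round(1))
n=p[:2]+104*np.array([np.cos(p[2]),np.sin(p[2])]);print("nest2",n.round(1))
print("corners",[P(u,36).round(1) for u in((297,151),(334,151),(333,269.5),(298,269.5))])
E
```

```text
[115.1 176.1] [110 172  11  10  66] [ 451.4 -203.9]
[228.2 176.1] [225 173   6   9  23] [ 555.8 -199.7]
[125.3 249.4] [119 245  12  11  73] [ 454.  -274.5]
[229.9 251.5] [224 246  13  12 106] [ 555.8 -272.6]
[336.4 248.7] [334 247   6   5  23] [ 659.6 -265.6]
[210.2 273.6] [204 267  13  14 111] [ 535.6 -296.3]
[107.  271.9] [101 268  12  10  63] [ 433.6 -298.6]
[314.3 273.3] [311 270   8   8  51] [ 639.  -291.9]
[ 5.34626e+02 -2.36442e+02  3.20000e-02] [1.2 1.4 1.3 1.3 3.  1.3 1.  1.5]
nest2 [ 638.6 -233.1]
corners [array([ 619.8, -174.2]), array([ 651.8, -172.9]), array([ 656.5, -281.5]), array([ 623.4, -282.8])]
```

```bash
python3 - <<'E'
from plate import *
g=dict(np.load("w8.npz"));P=lambda uv,z:fr(0,z,uv,g)
a=g["color"][262:285,304:328];print(a.max(2))
b=g["color"].max(2)
print("pin0 col",b[262:285,104:110].T); print("pin1",b[262:285,208])
for r in(268,270,278): print(r,P((315,r),28).round(1),P((315,r),36).round(1))
E
```

```text
[[ 92  94  92  92  91  91  90  91  91  92  91  90  91  92  91  91 156 210
  210 208 210 209 210 212]
 [ 92  91  92  91  91  93  89  91  94  91  92  91  93  92  92  92 155 210
  210 208 210 211 209 211]
 [ 92  93  91  91  92  92  92  91  92  91  93  93  91  91  92  93 155 211
  210 209 210 210 209 210]
 [ 92  91  92  91  92  93  93  91  93  92  91  91  93  90  92  92 155 210
  209 209 210 209 210 210]
 [ 91  90  93  93  92  93  91  91  90  94  92  91  92  91  91 150 205 209
  209 210 209 209 211 210]
 [ 93  90  93  91  93  91  92  91  92  93  91  92  89  90  93 155 209 210
  209 210 211 208 210 210]
 [ 91  92  92  94  92  91  92  92  93  92  91  91  92  91  92 156 210 209
  210 210 209 210 210 209]
 [ 91  92  92  91  93  91  92  93  93  93  92  88  91  91  92 158 210 212
  213 212 214 212 214 214]
 [ 76  77  77  76  77  77  74  73  63  54  52  54  56  58  70 123 162 163
  161 163 163 161 164 163]
 [ 70  70  70  71  69  69  70  62  44  33  35  35  39  45  49 113 161 159
  159 161 159 161 160 161]
 [ 69  71  70  70  70  70  72  59  35  33  34  34  37  44  44 114 160 161
  161 159 158 15
[... 1299 characters left out ...]
 80 126
  157 159 159 158 157]
 [157 155 154 156 152 151 140  60  41  38  43  44  43  43  50  42 105 157
  160 160 161 158 159]
 [158 156 154 156 153 151  89  48  43  46  44  44  41  39  40  65 136 159
  159 158 161 158 156]
 [158 155 153 154 152 133  61  41  45  43  43  43  42  41  39 118 156 163
  160 157 158 159 157]
 [157 157 153 156 152 102  49  43  44  44  42  41  40  38  65 149 157 161
  160 159 159 156 157]
 [158 157 153 156 152 114  55  42  43  43  41  42  37  66 123 152 159 161
  161 158 159 159 157]]
pin1 [68 68 69 71 68 69 67 65 46 34 33 40 38 38 40 36 38 38 58 67 69 69 68]
268 [ 639.5 -283.5] [ 639.4 -280.7]
270 [ 639.5 -285.5] [ 639.5 -282.7]
278 [ 639.8 -293.7] [ 639.8 -290.7]
```

The end pin blob reaches row 280 while the bar's end edge is at row 270. That puts the bar about 5 mm short of the end pin, so it was held by friction. I'll regrip and push it further in -y.

Call:
play_rows(
  dp=[
    [0,-0.05,0.9],
    [0,-0.05,1.8],
    [0,-0.05,2.7],
    [0,-0.05,3.6],
    [0,-0.05,4.3],
  ],
  rot=[
    [0,0,0],
    [0,0,0],
    [0,0,0],
    [0,0,0],
    [0,0,0],
  ],
  fingers=0.65,
)

```text
clock: 22.12
eef_pos: [635.4, -231.0, 43.2]
tcp_rot: [-3.137, -0.002, 1.61]
contact_force: [-0.5, 0.0, -0.8]
opening: 0.65
grasp_force: 0.0
```

Call:
play_rows(
  dp=[
    [0,0,0.2],
    [0,0,0.4],
    [0,0,0.6],
    [0,0,0.6],
    [0,0,0.6],
  ],
  rot=[
    [0,0,0],
    [0,0,0],
    [0,0,0],
    [0,0,0],
    [0,0,0],
  ],
)

```text
clock: 22.53
eef_pos: [638.6, -232.1, 25.0]
tcp_rot: [3.14, 0.0, 1.61]
contact_force: [0.0, -0.2, -0.5]
opening: 0.653
grasp_force: 0.0
```

Call:
play_rows(
  dp=[
    [0,0,0],
    [0,0,0],
    [0,0,0],
    [0,0,0],
    [0,0,0],
  ],
  rot=[
    [0,0,0],
    [0,0,0],
    [0,0,0],
    [0,0,0],
    [0,0,0],
  ],
  fingers=0.2,
)

```text
clock: 22.95
eef_pos: [637.9, -232.2, 25.8]
tcp_rot: [3.141, 0.0, 1.61]
contact_force: [-4.8, -0.1, 7.3]
opening: 0.38
grasp_force: 50.6
```

Call:
play_rows(
  dp=[
    [-0.03,0,-0.01],
    [-0.06,0,-0.02],
    [-0.09,0,-0.02],
    [-0.12,0,-0.02],
    [-0.12,0,-0.02],
  ],
  rot=[
    [0,0,0],
    [0,0,0],
    [0,0,0],
    [0,0,0],
    [0,0,0],
  ],
)

```text
clock: 23.37
eef_pos: [638.0, -236.0, 25.8]
tcp_rot: [-3.141, -0.001, 1.61]
contact_force: [-5.5, 5.4, 8.3]
opening: 0.381
grasp_force: 50.8
```

Call:
play_rows(
  dp=[
    [-0.02,0,0],
    [-0.04,0,0],
    [-0.04,0,0],
  ],
  rot=[
    [0,0,0],
    [0,0,0],
    [0,0,0],
  ],
)

```text
clock: 23.62
eef_pos: [638.0, -237.5, 25.8]
tcp_rot: [-3.141, -0.001, 1.61]
contact_force: [-4.6, 6.2, 9.5]
opening: 0.38
grasp_force: 50.8
```

Call:
play_rows(
  dp=[
    [-0.02,0,-0.01],
    [-0.04,0,-0.01],
    [-0.04,0,-0.01],
  ],
  rot=[
    [0,0,0],
    [0,0,0],
    [0,0,0],
  ],
)

```text
clock: 23.87
eef_pos: [638.0, -237.9, 25.8]
tcp_rot: [-3.141, -0.003, 1.61]
contact_force: [-4.3, 11.2, 7.5]
opening: 0.38
grasp_force: 50.6
```

Call:
play_rows(
  dp=[
    [-0.02,0,0],
    [-0.04,0,0],
    [-0.04,0,0],
  ],
  rot=[
    [0,0,0],
    [0,0,0],
    [0,0,0],
  ],
)

```text
clock: 24.12
eef_pos: [638.0, -238.0, 25.8]
tcp_rot: [-3.14, -0.005, 1.61]
contact_force: [-3.2, 18.3, 8.6]
opening: 0.383
grasp_force: 50.8
```

Call:
play_rows(
  dp=[
    [0,0.03,0],
    [0,0.05,0],
    [0,0.05,0],
  ],
  rot=[
    [0,0,0],
    [0,0,0],
    [0,0,0],
  ],
)

```text
clock: 24.37
eef_pos: [638.1, -238.0, 25.8]
tcp_rot: [-3.136, -0.005, 1.61]
contact_force: [-10.3, 16.8, 15.5]
opening: 0.379
grasp_force: 51.5
```

Call:
play_rows(
  dp=[
    [0,0,0],
    [0,0,0],
    [0,0,0],
    [0,0,0],
  ],
  rot=[
    [0,0,0],
    [0,0,0],
    [0,0,0],
    [0,0,0],
  ],
  fingers=0.65,
)

```text
clock: 24.7
eef_pos: [640.9, -241.9, 25.5]
tcp_rot: [3.14, 0.001, 1.61]
contact_force: [-0.3, -0.5, -0.9]
opening: 0.648
grasp_force: 0.0
```

Call:
play_rows(
  dp=[
    [0.0,0,-0.5],
    [0,0,-1.4],
    [0,0,-2.3],
    [0,0,-3.2],
    [0,0,-3.8],
  ],
  rot=[
    [0,0,0],
    [0,0,0],
    [0,0,0],
    [0,0,0],
    [0,0,0],
  ],
)

```text
clock: 25.12
eef_pos: [641.7, -242.3, 181.1]
tcp_rot: [3.138, 0.002, 1.61]
contact_force: [0.7, -0.7, -0.3]
opening: 0.653
grasp_force: 0.0
```

Call:
play_rows(
  dp=[
    [0.0,0,-0.9],
    [0,0,-1.1],
    [0,0,-1.1],
    [0,0,-1.1],
  ],
  rot=[
    [0,0,0],
    [0,0,0],
    [0,0,0],
    [0,0,0],
  ],
  fingers=0.5,
)

```text
clock: 25.45
eef_pos: [640.4, -241.7, 221.2]
tcp_rot: [3.141, 0.0, 1.61]
contact_force: [0.4, -0.2, -0.7]
opening: 0.501
grasp_force: 0.0
```

```bash
python3 barchk.py w9 | awk '{ if($5>28&&$5<38) print}'; python3 - <<'E'
from plate import *
g=dict(np.load("w9.npz"));P=lambda uv,z:fr(0,z,uv,g)
mx=g["color"].max(2);m=np.zeros_like(mx);m[160:290,85:350]=mx[160:290,85:350]<60
for c,s in blobs(m,10,250): print(np.round(c,1),s,P(c,20).round(1))
go(526,175,230,0.036)
E
```

```text
[115. 166.] [110 162  11   9  68] [ 451.4 -204. ]
[228.8 165.8] [226 163   6   8  19] [ 555.9 -199.6]
[123.1 241.5] [115 236  17  12 125] [ 451.8 -275.8]
[230.5 242.3] [225 237  12  12 104] [ 555.7 -272.4]
[337.8 239.4] [336 238   5   4  17] [ 659.7 -265.3]
[106.9 263. ] [100 259  13  10  65] [ 433.6 -298.6]
[210.6 264.7] [204 259  14  13 107] [ 535.7 -296.2]
[315.  268.4] [312 267   6   4  20] [ 638.7 -295.8]
[263.2 288. ] [260 287   7   3  20] [ 587.5 -318.8]
dp [10.512 -2.433 -0.242] rotz units 15.03 pose [ 639.8 -241.3  220. ] [-3.14e+00 -1.00e-03  1.61e+00]
```

Now most of the end pin is hidden behind the bar (only rows 267–271 show), so the bar is registered. Next I rotate back, travel to knob 0 and push it down.

Call:
play_rows(
  dp=[
    [0,0,0],
    [0,0,0],
    [0,0,0],
    [0,0,0],
    [0,0,0],
  ],
  rot=[
    [0,0,1],
    [0,0,2],
    [0,0,3],
    [0,0,4],
    [0,0,5],
  ],
  fingers=0,
)

```text
clock: 25.92
eef_pos: [639.3, -241.1, 218.5]
tcp_rot: [-3.138, 0.001, 1.081]
contact_force: [-0.2, -0.1, -0.2]
opening: -0.001
grasp_force: 0.0
```

Call:
play_rows(
  dp=[
    [0,0,0],
    [0,0,0],
    [0,0,0],
    [0,0,0],
    [0,0,0],
  ],
  rot=[
    [0,0,1],
    [0,0,2],
    [0,0,3],
    [0,0,4],
    [0,0,5],
  ],
)

```text
clock: 26.33
eef_pos: [639.3, -241.1, 218.5]
tcp_rot: [-3.139, 0.002, 0.558]
contact_force: [0.8, -0.1, 0.3]
opening: 0.002
grasp_force: 0.0
```

Call:
play_rows(
  dp=[
    [0,0,0],
    [0,0,0],
    [0,0,0],
    [0,0,0],
    [0,0,0],
  ],
  rot=[
    [0,0,1],
    [0,0,2],
    [0,0,3],
    [0,0,4],
    [0,0,5.03],
  ],
)

```text
clock: 26.75
eef_pos: [639.3, -241.1, 218.5]
tcp_rot: [-3.14, 0.004, 0.031]
contact_force: [-0.3, 0.8, 0.9]
opening: -0.002
grasp_force: 0.0
```

Call:
play_rows(
  dp=[
    [-0.4,-0.8,0],
    [-0.8,-1.6,0],
    [-1.2,-2.4,0],
    [-1.6,-3.2,0],
    [-2.0,-4.0,0],
  ],
  rot=[
    [0,0,0],
    [0,0,0],
    [0,0,0],
    [0,0,0],
    [0,0,0],
  ],
)

```text
clock: 27.17
eef_pos: [552.4, -83.1, 218.9]
tcp_rot: [-3.141, 0.004, 0.036]
contact_force: [1.4, 0.3, -0.1]
opening: 0.001
grasp_force: 0.0
```

Call:
play_rows(
  dp=[
    [-0.4,-0.8,0],
    [-0.8,-1.6,0],
    [-1.2,-2.4,0],
    [-1.6,-3.2,0],
    [-2.0,-4.0,0],
  ],
  rot=[
    [0,0,0],
    [0,0,0],
    [0,0,0],
    [0,0,0],
    [0,0,0],
  ],
)

```text
clock: 27.58
eef_pos: [466.7, 73.6, 219.4]
tcp_rot: [3.141, 0.003, 0.036]
contact_force: [0.2, 0.6, -0.4]
opening: 0.003
grasp_force: 0.0
```

Call:
play_rows(
  dp=[
    [-0.4,-0.8,0],
    [-0.8,-1.6,0.3],
    [-1.2,-2.4,1],
    [-1.25,-2.5,1.6],
    [-1.25,-2.5,1.6],
  ],
  rot=[
    [0,0,0],
    [0,0,0],
    [0,0,0],
    [0,0,0],
    [0,0,0],
  ],
)

```text
clock: 28.0
eef_pos: [410.4, 170.8, 152.3]
tcp_rot: [3.139, 0.009, 0.039]
contact_force: [-1.2, -0.8, -0.6]
opening: -0.003
grasp_force: 0.0
```

Call:
play_rows(
  dp=[
    [0,0,0],
    [0,0,0],
    [0,0,0],
  ],
  rot=[
    [0,0,0],
    [0,0,0],
    [0,0,0],
  ],
)

```text
clock: 28.25
eef_pos: [416.4, 170.1, 158.2]
tcp_rot: [-3.141, -0.001, 0.035]
contact_force: [0.6, -0.5, -0.9]
opening: 0.002
grasp_force: 0.0
```

```bash
python3 -c "
from h import *
go(415.2,171,90,0.036)"
```

```text
dp [-0.032 -0.022  1.704] rotz units -0.01 pose [416.4 170.1 158.2] [-3.141e+00 -1.000e-03  3.500e-02]
```

Call:
play_rows(
  dp=[
    [-0.03,-0.02,0.4],
    [-0.03,-0.02,0.8],
    [-0.03,-0.02,1.1],
    [-0.03,-0.02,1.3],
    [-0.03,-0.02,1.4],
  ],
  rot=[
    [0,0,0],
    [0,0,0],
    [0,0,0],
    [0,0,0],
    [0,0,0],
  ],
)

```text
clock: 28.67
eef_pos: [414.9, 170.9, 101.4]
tcp_rot: [3.142, -0.001, 0.035]
contact_force: [0.1, -1.8, 4.6]
opening: 0.002
grasp_force: 2.1
```

Call:
play_rows(
  dp=[
    [0,0,0.1],
    [0,0,0.2],
    [0,0,0.3],
    [0,0,0.36],
    [0,0,0.36],
  ],
  rot=[
    [0,0,0],
    [0,0,0],
    [0,0,0],
    [0,0,0],
    [0,0,0],
  ],
)

```text
clock: 29.08
eef_pos: [414.8, 171.5, 89.4]
tcp_rot: [-3.142, -0.001, 0.037]
contact_force: [-10.8, -8.1, 43.1]
opening: -0.002
grasp_force: 21.8
```

Call:
play_rows(
  dp=[
    [0,0,0.03],
    [0,0,0.03],
  ],
  rot=[
    [0,0,0],
    [0,0,0],
  ],
)

```text
clock: 29.25
eef_pos: [414.8, 171.6, 89.2]
tcp_rot: [-3.141, -0.001, 0.037]
contact_force: [-13.2, -10.0, 61.4]
opening: 0.003
grasp_force: 30.7
```

Call:
play_rows(
  dp=[
    [0,0,-0.5],
    [0,0,-1.2],
    [0,-0.8,-1.6],
    [0,-1.6,-1.6],
    [0,-2.4,-1.6],
  ],
  rot=[
    [0,0,0],
    [0,0,0],
    [0,0,0],
    [0,0,0],
    [0,0,0],
  ],
  fingers=0.5,
)

```text
clock: 29.67
eef_pos: [411.3, 269.1, 151.3]
tcp_rot: [-3.139, -0.003, 0.035]
contact_force: [0.2, -0.6, 0.1]
opening: 0.502
grasp_force: 0.0
```

Call:
play_rows(
  dp=[
    [0,-0.5,0],
    [0,-0.5,0],
    [0,-0.5,0],
  ],
  rot=[
    [0,0,0],
    [0,0,0],
    [0,0,0],
  ],
)

```text
clock: 29.92
eef_pos: [409.4, 288.2, 149.5]
tcp_rot: [-3.142, 0.0, 0.038]
contact_force: [-0.7, -0.3, 0.0]
opening: 0.503
grasp_force: 0.0
```

```bash
python3 -c "
from h import *
go(411,287,74,0.036)"
```

```text
dp [0.039 0.03  1.887] rotz units 0.02 pose [409.4 288.2 149.5] [-3.142  0.     0.038]
```

Call:
play_rows(
  dp=[
    [0.03,0.03,0.6],
    [0.03,0.03,1.2],
    [0.03,0.03,1.6],
    [0.03,0.03,1.88],
    [0.03,0.03,1.88],
  ],
  rot=[
    [0,0,0],
    [0,0,0],
    [0,0,0],
    [0,0,0],
    [0,0,0],
  ],
)

```text
clock: 30.33
eef_pos: [409.7, 284.4, 72.4]
tcp_rot: [3.139, 0.004, 0.035]
contact_force: [-0.3, 0.0, 0.3]
opening: 0.502
grasp_force: 0.0
```

Call:
play_rows(
  dp=[
    [0,0,0],
    [0,0,0],
    [0,0,0],
    [0,0,0],
    [0,0,0],
  ],
  rot=[
    [0,0,0],
    [0,0,0],
    [0,0,0],
    [0,0,0],
    [0,0,0],
  ],
  fingers=0.1,
  grip_force=60,
)

```text
clock: 30.75
eef_pos: [411.3, 287.4, 75.4]
tcp_rot: [-3.139, -0.001, 0.036]
contact_force: [-3.0, 7.7, -5.9]
opening: 0.25
grasp_force: 58.9
```

Call:
play_rows(
  dp=[
    [0,0,0],
    [0,0,-0.12],
    [0,0,-0.24],
    [0,0,-0.36],
    [0,0,-0.45],
  ],
  rot=[
    [0,0,0],
    [0,0,0],
    [0,0,0],
    [0,0,0],
    [0,0,0],
  ],
)

```text
clock: 31.17
eef_pos: [411.3, 287.4, 93.6]
tcp_rot: [-3.139, -0.001, 0.036]
contact_force: [-2.3, 8.1, -8.0]
opening: 0.251
grasp_force: 59.2
```

Call:
play_rows(
  dp=[
    [0,0,-0.04],
    [0,0,-0.04],
    [0,0,-0.04],
  ],
  rot=[
    [0,0,0],
    [0,0,0],
    [0,0,0],
  ],
)

```text
clock: 31.42
eef_pos: [411.3, 287.4, 95.4]
tcp_rot: [-3.139, -0.001, 0.036]
contact_force: [-4.0, 6.2, -1.8]
opening: 0.253
grasp_force: 59.9
```

Call:
play_rows(
  dp=[
    [0,0,0],
    [0,0,0],
    [0,0,0],
    [0,0,0],
    [0,0,0],
  ],
  rot=[
    [0,0,0],
    [0,0,0],
    [0,0,0],
    [0,0,0],
    [0,0,0],
  ],
  fingers=0.5,
)

```text
clock: 31.83
eef_pos: [411.3, 286.2, 94.4]
tcp_rot: [-3.141, -0.001, 0.036]
contact_force: [-0.2, 0.5, 0.6]
opening: 0.495
grasp_force: 0.0
```

Call:
play_rows(
  dp=[
    [0,0,-0.7],
    [0,0,-1.4],
    [0,0,-1.4],
    [0,0,-1.4],
  ],
  rot=[
    [0,0,0],
    [0,0,0],
    [0,0,0],
    [0,0,0],
  ],
  fingers=0.65,
)

```text
clock: 32.17
eef_pos: [412.1, 286.8, 151.6]
tcp_rot: [-3.14, -0.003, 0.036]
contact_force: [0.4, 0.5, -0.2]
opening: 0.65
grasp_force: 0.0
```

```bash
python3 -c "
from h import *
go(522.4,290.7,93,0.036)"
```

```text
dp [2.755 0.006 1.473] rotz units 0.0 pose [412.1 286.8 151.6] [-3.14e+00 -3.00e-03  3.60e-02]
```

Call:
play_rows(
  dp=[
    [0.7,0,0],
    [1.4,0,0],
    [2.1,0,0],
    [2.75,0,0],
    [2.75,0,0],
  ],
  rot=[
    [0,0,0],
    [0,0,0],
    [0,0,0],
    [0,0,0],
    [0,0,0],
  ],
)

```text
clock: 32.58
eef_pos: [525.0, 290.3, 149.2]
tcp_rot: [-3.141, -0.002, 0.035]
contact_force: [0.0, -0.7, -0.1]
opening: 0.652
grasp_force: 0.0
```

Call:
play_rows(
  dp=[
    [0,0,0.4],
    [0,0,0.8],
    [0,0,1.2],
    [0,0,1.46],
    [0,0,1.46],
  ],
  rot=[
    [0,0,0],
    [0,0,0],
    [0,0,0],
    [0,0,0],
    [0,0,0],
  ],
)

```text
clock: 33.0
eef_pos: [518.8, 289.1, 88.7]
tcp_rot: [3.139, 0.005, 0.036]
contact_force: [0.7, -0.6, 0.1]
opening: 0.65
grasp_force: 0.0
```

Call:
play_rows(
  dp=[
    [0,0,0],
    [0,0,0],
    [0,0,0],
    [0,0,0],
    [0,0,0],
  ],
  rot=[
    [0,0,0],
    [0,0,0],
    [0,0,0],
    [0,0,0],
    [0,0,0],
  ],
  fingers=0.2,
  grip_force=60,
)

```text
clock: 33.42
eef_pos: [521.2, 290.4, 92.3]
tcp_rot: [-3.141, -0.001, 0.036]
contact_force: [0.7, 0.1, -0.9]
opening: 0.383
grasp_force: 61.3
```

Call:
play_rows(
  dp=[
    [0,0,0],
    [0,0,-0.3],
    [0,0,-0.8],
    [0,0,-1.4],
    [0,0,-1.9],
  ],
  rot=[
    [0,0,0],
    [0,0,0],
    [0,0,0],
    [0,0,0],
    [0,0,0],
  ],
)

```text
clock: 33.83
eef_pos: [521.1, 290.3, 169.8]
tcp_rot: [-3.141, -0.0, 0.036]
contact_force: [0.4, 0.6, -1.9]
opening: 0.384
grasp_force: 61.4
```

Call:
play_rows(
  dp=[
    [0,0,0],
    [0,0,0],
    [0,0,0],
  ],
  rot=[
    [0,0,0],
    [0,0,0],
    [0,0,0],
  ],
)

```text
clock: 34.08
eef_pos: [520.6, 290.0, 167.4]
tcp_rot: [3.141, 0.0, 0.036]
contact_force: [0.8, 0.6, -1.7]
opening: 0.38
grasp_force: 61.5
```

```bash
python3 -c "
from h import *
go(528,-229,170,0.036)"
```

```text
dp [-0.286 12.973 -0.061] rotz units 0.0 pose [520.6 290.  167.4] [3.141 0.    0.036]
```

Call:
play_rows(
  dp=[
    [-0.02,0.8,0],
    [-0.04,1.6,0],
    [-0.06,2.4,0],
    [-0.08,3.2,0],
    [-0.1,4.1,0],
  ],
  rot=[
    [0,0,0],
    [0,0,0],
    [0,0,0],
    [0,0,0],
    [0,0,0],
  ],
)

```text
clock: 34.5
eef_pos: [521.8, 125.0, 166.3]
tcp_rot: [3.141, 0.002, 0.037]
contact_force: [0.9, 0.6, -1.1]
opening: 0.381
grasp_force: 61.4
```

Call:
play_rows(
  dp=[
    [-0.02,0.8,0],
    [-0.04,1.6,0],
    [-0.06,2.4,0],
    [-0.08,3.2,0],
    [-0.1,4.1,0],
  ],
  rot=[
    [0,0,0],
    [0,0,0],
    [0,0,0],
    [0,0,0],
    [0,0,0],
  ],
)

```text
clock: 34.92
eef_pos: [523.7, -39.0, 166.4]
tcp_rot: [-3.141, 0.002, 0.037]
contact_force: [0.5, 0.6, -1.0]
opening: 0.381
grasp_force: 61.4
```

Call:
play_rows(
  dp=[
    [-0.02,0.9,0],
    [-0.04,1.8,0],
    [-0.06,2.7,0],
    [-0.08,3.6,0],
    [-0.1,4.5,0],
  ],
  rot=[
    [0,0,0],
    [0,0,0],
    [0,0,0],
    [0,0,0],
    [0,0,0],
  ],
)

```text
clock: 35.33
eef_pos: [526.2, -219.3, 166.3]
tcp_rot: [-3.141, 0.002, 0.036]
contact_force: [1.9, -0.2, -1.1]
opening: 0.38
grasp_force: 61.4
```

Call:
play_rows(
  dp=[
    [0,0.25,0],
    [0,0.25,0],
    [0,0.25,0],
    [0,0.25,0],
    [0,0.25,0],
  ],
  rot=[
    [0,0,-1],
    [0,0,-2],
    [0,0,-3],
    [0,0,-4],
    [0,0,-5],
  ],
)

```text
clock: 35.75
eef_pos: [526.8, -227.7, 166.1]
tcp_rot: [-3.139, 0.002, 0.565]
contact_force: [-0.2, -0.5, -1.4]
opening: 0.385
grasp_force: 61.4
```

Call:
play_rows(
  dp=[
    [0,0,0],
    [0,0,0],
    [0,0,0],
    [0,0,0],
    [0,0,0],
  ],
  rot=[
    [0,0,-1],
    [0,0,-2],
    [0,0,-3],
    [0,0,-4],
    [0,0,-5],
  ],
)

```text
clock: 36.17
eef_pos: [526.8, -227.5, 166.1]
tcp_rot: [-3.139, 0.0, 1.089]
contact_force: [0.0, 0.5, -1.2]
opening: 0.382
grasp_force: 61.4
```

Call:
play_rows(
  dp=[
    [0,0,0],
    [0,0,0],
    [0,0,0],
    [0,0,0],
    [0,0,0],
  ],
  rot=[
    [0,0,-1],
    [0,0,-2],
    [0,0,-3],
    [0,0,-4],
    [0,0,-5],
  ],
)

```text
clock: 36.58
eef_pos: [526.9, -227.5, 166.1]
tcp_rot: [-3.139, -0.001, 1.612]
contact_force: [0.4, 0.4, -2.1]
opening: 0.385
grasp_force: 61.4
```

Call:
play_rows(
  dp=[
    [0,0,0],
    [0,0,0],
    [0,0,0],
  ],
  rot=[
    [0,0,0],
    [0,0,0],
    [0,0,0],
  ],
)

```text
clock: 36.83
eef_pos: [527.4, -227.7, 167.0]
tcp_rot: [-3.14, -0.001, 1.604]
contact_force: [-0.6, -1.0, -1.4]
opening: 0.383
grasp_force: 61.4
```

```bash
python3 barchk.py w10 >/dev/null; python3 -c "
from h import *
go(528,-230,40,0.035+np.pi/2)
g=dict(np.load('w10.npz'));h=cv2.cvtColor(g['color'],cv2.COLOR_RGB2HSV)
cv2.imwrite('pics/c10.png',cv2.resize(g['color'],(480,360))[:,:,::-1])"
```

```text
dp [-0.058  0.013  3.179] rotz units -0.01 pose [ 527.5 -227.7  167.1] [-3.141 -0.     1.604]
```

View pics/c10.png

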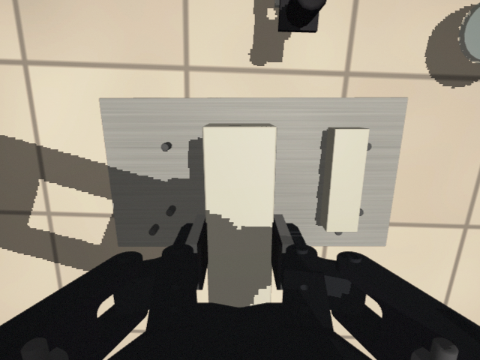

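Bar 2 is held straight over station 1, and bar 0 is still seated at station 2. Lowering bar 2.

Call:
play_rows(
  dp=[
    [-0.03,0,0.8],
    [-0.03,0,1.6],
    [-0.03,0,2.4],
    [-0.03,0,3.0],
    [-0.03,0,3.3],
  ],
  rot=[
    [0,0,0],
    [0,0,0],
    [0,0,0],
    [0,0,0],
    [0,0,0],
  ],
)

```text
clock: 37.3
eef_pos: [526.0, -228.3, 32.6]
tcp_rot: [-3.138, -0.002, 1.605]
contact_force: [-1.3, 1.0, -1.2]
opening: 0.376
grasp_force: 61.4
```

Call:
play_rows(
  dp=[
    [0,0,0.06],
    [0,0,0.12],
    [0,0,0.18],
    [0,0,0.24],
    [0,0,0.28],
  ],
  rot=[
    [0,0,0],
    [0,0,0],
    [0,0,0],
    [0,0,0],
    [0,0,0],
  ],
)

```text
clock: 37.72
eef_pos: [528.7, -229.4, 25.5]
tcp_rot: [3.14, 0.001, 1.607]
contact_force: [-0.1, 1.0, -1.9]
opening: 0.381
grasp_force: 61.4
```

Call:
play_rows(
  dp=[
    [0,0,0.03],
    [0,0,0.05],
    [0,0,0.05],
  ],
  rot=[
    [0,0,0],
    [0,0,0],
    [0,0,0],
  ],
)

```text
clock: 37.97
eef_pos: [528.0, -229.1, 22.7]
tcp_rot: [3.141, 0.0, 1.607]
contact_force: [0.1, -0.3, -1.5]
opening: 0.384
grasp_force: 61.4
```

Call:
play_rows(
  dp=[
    [0,0,0.02],
    [0,0,0.03],
    [0,0,0.03],
  ],
  rot=[
    [0,0,0],
    [0,0,0],
    [0,0,0],
  ],
)

```text
clock: 38.22
eef_pos: [527.8, -229.1, 21.2]
tcp_rot: [-3.142, -0.0, 1.607]
contact_force: [-0.0, 0.7, -1.5]
opening: 0.38
grasp_force: 61.4
```

Call:
play_rows(
  dp=[
    [0,0,0.02],
    [0,0,0.035],
    [0,0,0.035],
  ],
  rot=[
    [0,0,0],
    [0,0,0],
    [0,0,0],
  ],
)

```text
clock: 38.47
eef_pos: [527.9, -229.1, 20.4]
tcp_rot: [3.141, 0.0, 1.607]
contact_force: [-1.3, 0.8, 5.4]
opening: 0.378
grasp_force: 62.2
```

Call:
play_rows(
  dp=[
    [-0.04,0.04,0],
    [-0.08,0.08,0],
    [-0.12,0.1,0],
    [-0.15,0.12,0],
    [-0.15,0.12,0],
  ],
  rot=[
    [0,0,0],
    [0,0,0],
    [0,0,0],
    [0,0,0],
    [0,0,0],
  ],
)

```text
clock: 38.88
eef_pos: [533.1, -234.8, 20.4]
tcp_rot: [3.141, -0.0, 1.607]
contact_force: [-1.4, 2.0, 5.5]
opening: 0.383
grasp_force: 62.2
```

Call:
play_rows(
  dp=[
    [-0.02,0,0],
    [-0.04,0,0],
    [-0.06,0,0],
    [-0.06,0,0],
  ],
  rot=[
    [0,0,0],
    [0,0,0],
    [0,0,0],
    [0,0,0],
  ],
)

```text
clock: 39.22
eef_pos: [533.4, -237.2, 20.4]
tcp_rot: [3.141, -0.0, 1.607]
contact_force: [-0.1, 2.1, 6.5]
opening: 0.38
grasp_force: 62.2
```

Call:
play_rows(
  dp=[
    [-0.02,0,0],
    [-0.04,0,0],
    [-0.04,0,0],
  ],
  rot=[
    [0,0,0],
    [0,0,0],
    [0,0,0],
  ],
)

```text
clock: 39.47
eef_pos: [533.5, -238.8, 20.4]
tcp_rot: [3.141, -0.0, 1.607]
contact_force: [-0.1, 2.4, 4.7]
opening: 0.377
grasp_force: 62.2
```

Call:
play_rows(
  dp=[
    [-0.02,0,0],
    [-0.04,0,0],
    [-0.04,0,0],
  ],
  rot=[
    [0,0,0],
    [0,0,0],
    [0,0,0],
  ],
)

```text
clock: 39.72
eef_pos: [533.4, -239.7, 20.4]
tcp_rot: [3.141, -0.001, 1.607]
contact_force: [-0.4, 6.0, 6.8]
opening: 0.38
grasp_force: 62.4
```

Call:
play_rows(
  dp=[
    [-0.02,0,0],
    [-0.04,0,0],
    [-0.04,0,0],
  ],
  rot=[
    [0,0,0],
    [0,0,0],
    [0,0,0],
  ],
)

```text
clock: 39.97
eef_pos: [533.4, -239.9, 20.4]
tcp_rot: [3.142, -0.003, 1.606]
contact_force: [1.6, 14.5, 9.1]
opening: 0.381
grasp_force: 62.7
```

Call:
play_rows(
  dp=[
    [0,0.02,0],
    [0,0.04,0],
    [0,0.04,0],
  ],
  rot=[
    [0,0,0],
    [0,0,0],
    [0,0,0],
  ],
)

```text
clock: 40.22
eef_pos: [533.5, -239.9, 20.4]
tcp_rot: [-3.139, -0.003, 1.607]
contact_force: [-4.3, 12.6, 15.8]
opening: 0.38
grasp_force: 63.3
```

Call:
play_rows(
  dp=[
    [0,0.02,0],
    [0,0.04,0],
    [0,0.04,0],
  ],
  rot=[
    [0,0,0],
    [0,0,0],
    [0,0,0],
  ],
)

```text
clock: 40.47
eef_pos: [533.6, -239.8, 20.4]
tcp_rot: [-3.136, -0.004, 1.607]
contact_force: [-11.3, 11.1, 20.1]
opening: 0.381
grasp_force: 64.0
```

Call:
play_rows(
  dp=[
    [0.05,0.02,-0.03],
    [0.05,0.04,-0.03],
    [0.05,0.04,-0.03],
  ],
  rot=[
    [0,0,0],
    [0,0,0],
    [0,0,0],
  ],
)

```text
clock: 40.72
eef_pos: [534.2, -238.9, 20.5]
tcp_rot: [-3.135, -0.002, 1.608]
contact_force: [-11.7, 0.2, 8.3]
opening: 0.38
grasp_force: 62.6
```

Call:
play_rows(
  dp=[
    [0,0.02,0],
    [0,0.03,0],
    [0,0.03,0],
  ],
  rot=[
    [0,0,0],
    [0,0,0],
    [0,0,0],
  ],
)

```text
clock: 40.97
eef_pos: [534.2, -238.9, 20.5]
tcp_rot: [-3.133, -0.003, 1.607]
contact_force: [-16.5, -0.4, 12.9]
opening: 0.38
grasp_force: 63.2
```

Call:
play_rows(
  dp=[
    [-0.04,-0.06,-0.02],
    [-0.08,-0.06,-0.02],
    [-0.08,-0.06,-0.02],
  ],
  rot=[
    [0,0,0],
    [0,0,0],
    [0,0,0],
  ],
)

```text
clock: 41.22
eef_pos: [534.1, -240.0, 20.8]
tcp_rot: [-3.136, -0.006, 1.606]
contact_force: [-2.9, 15.5, 2.1]
opening: 0.382
grasp_force: 62.0
```

Call:
play_rows(
  dp=[
    [-0.02,0,0],
    [-0.03,0,0],
    [-0.03,0,0],
  ],
  rot=[
    [0,0,0],
    [0,0,0],
    [0,0,0],
  ],
)

```text
clock: 41.47
eef_pos: [534.0, -240.0, 20.8]
tcp_rot: [-3.136, -0.007, 1.606]
contact_force: [-2.8, 21.5, 4.3]
opening: 0.379
grasp_force: 62.2
```

Call:
play_rows(
  dp=[
    [0.05,0,0],
    [0.05,0,0],
    [0.05,0,0],
    [0.05,0,0],
  ],
  rot=[
    [0,0,0],
    [0,0,0],
    [0,0,0],
    [0,0,0],
  ],
  fingers=0.65,
)

```text
clock: 41.8
eef_pos: [537.1, -242.8, 22.1]
tcp_rot: [3.141, 0.001, 1.607]
contact_force: [-0.4, -1.2, 0.4]
opening: 0.652
grasp_force: 0.0
```

Call:
play_rows(
  dp=[
    [0.0,0,-0.5],
    [0,0,-1.4],
    [0,0,-2.3],
    [0,0,-3.2],
    [0,0,-4.1],
  ],
  rot=[
    [0,0,0],
    [0,0,0],
    [0,0,0],
    [0,0,0],
    [0,0,0],
  ],
)

```text
clock: 42.22
eef_pos: [536.5, -242.7, 187.7]
tcp_rot: [3.141, 0.0, 1.607]
contact_force: [0.8, -0.3, 0.9]
opening: 0.65
grasp_force: 0.0
```

Call:
play_rows(
  dp=[
    [0.0,0,-0.9],
    [0,0,-0.9],
    [0,0,-0.9],
    [0,0,-0.9],
  ],
  rot=[
    [0,0,0],
    [0,0,0],
    [0,0,0],
    [0,0,0],
  ],
  fingers=0,
)

```text
clock: 42.55
eef_pos: [536.5, -242.5, 221.6]
tcp_rot: [3.142, 0.0, 1.607]
contact_force: [-0.5, 0.3, -0.1]
opening: 0.084
grasp_force: 0.0
```

```bash
python3 barchk.py w11 | awk '{ if($4>28&&$4<38||$5>28&&$5<38) print}'; python3 - <<'E'
from plate import *
g=dict(np.load("w11.npz"));P=lambda uv,z:fr(0,z,uv,g)
mx=g["color"].max(2);m=np.zeros_like(mx);m[150:290,85:520]=mx[150:290,85:520]<60
for c,s in blobs(m,8,250): print(np.round(c,1),s,P(c,20).round(1))
go(411.3,287,150,0.036)
E
```

```text
rect 541.2 -371.8 35.5 117.7 2.15 px (302, 290, 35, 106)
rect 638.2 -232.8 33.0 108.1 2.14 px (410, 150, 46, 119)
rect 534.1 -236.7 33.1 108.2 2.25 px (298, 150, 38, 119)
[229.2 168.8] [226 166   6   8  23] [ 452.  -202.8]
[231.  245.3] [226 240  11  12  94] [ 451.9 -276.1]
[337.7 242.2] [336 241   5   4  15] [ 555.6 -269.1]
[211.3 267.5] [206 262  12  12 100] [ 431.8 -299.7]
[314.3 270.4] [313 269   3   4   9] [ 533.9 -298.9]
[307.6 287.6] [306 286   4   4  15] [ 527.7 -317.4]
[330.5 287.5] [329 286   4   4  16] [ 550.7 -316.5]
dp [13.335 -2.636  1.781] rotz units 15.0 pose [ 536.  -242.3  220.8] [-3.140e+00 -1.000e-03  1.607e+00]
```

Both bars measure as seated: (638.2,-232.8) and (534.1,-236.7), both parallel to the plate. Next: rod 2 down, then rod 3 up.

Call:
play_rows(
  dp=[
    [0,0,0],
    [0,0,0],
    [0,0,0],
    [0,0,0],
    [0,0,0],
  ],
  rot=[
    [0,0,1],
    [0,0,2],
    [0,0,3],
    [0,0,4],
    [0,0,5],
  ],
)

```text
clock: 43.02
eef_pos: [535.8, -242.1, 219.8]
tcp_rot: [-3.138, 0.0, 1.078]
contact_force: [0.2, 0.9, 0.6]
opening: -0.004
grasp_force: 0.0
```

Call:
play_rows(
  dp=[
    [0,0,0],
    [0,0,0],
    [0,0,0],
    [0,0,0],
    [0,0,0],
  ],
  rot=[
    [0,0,1],
    [0,0,2],
    [0,0,3],
    [0,0,4],
    [0,0,5],
  ],
)

```text
clock: 43.43
eef_pos: [535.8, -242.0, 219.8]
tcp_rot: [-3.139, 0.002, 0.555]
contact_force: [-0.8, 1.0, 0.8]
opening: -0.0
grasp_force: 0.0
```

Call:
play_rows(
  dp=[
    [0,0,0],
    [0,0,0],
    [0,0,0],
    [0,0,0],
    [0,0,0],
  ],
  rot=[
    [0,0,1],
    [0,0,2],
    [0,0,3],
    [0,0,4],
    [0,0,5],
  ],
)

```text
clock: 43.85
eef_pos: [535.8, -242.0, 219.8]
tcp_rot: [-3.14, 0.003, 0.031]
contact_force: [0.3, -0.2, -0.8]
opening: -0.001
grasp_force: 0.0
```

Call:
play_rows(
  dp=[
    [-0.17,-0.85,0],
    [-0.34,-1.7,0],
    [-0.51,-2.55,0],
    [-0.68,-3.4,0],
    [-0.85,-4.25,0],
  ],
  rot=[
    [0,0,0],
    [0,0,0],
    [0,0,0],
    [0,0,0],
    [0,0,0],
  ],
)

```text
clock: 44.27
eef_pos: [495.0, -72.4, 220.0]
tcp_rot: [-3.141, 0.003, 0.036]
contact_force: [1.2, 0.6, -0.2]
opening: -0.003
grasp_force: 0.0
```

Call:
play_rows(
  dp=[
    [-0.17,-0.85,0],
    [-0.34,-1.7,0],
    [-0.51,-2.55,0],
    [-0.68,-3.4,0],
    [-0.85,-4.25,0],
  ],
  rot=[
    [0,0,0],
    [0,0,0],
    [0,0,0],
    [0,0,0],
    [0,0,0],
  ],
)

```text
clock: 44.68
eef_pos: [454.9, 96.2, 220.3]
tcp_rot: [3.141, 0.003, 0.036]
contact_force: [1.0, -0.3, -1.2]
opening: -0.002
grasp_force: 0.0
```

Call:
play_rows(
  dp=[
    [-0.17,-0.9,0],
    [-0.34,-1.8,0],
    [-0.51,-2.7,0.2],
    [-0.68,-3.6,0.6],
    [-0.94,-4.5,1.0],
  ],
  rot=[
    [0,0,0],
    [0,0,0],
    [0,0,0],
    [0,0,0],
    [0,0,0],
  ],
)

```text
clock: 45.1
eef_pos: [411.6, 275.0, 180.4]
tcp_rot: [3.141, 0.0, 0.036]
contact_force: [0.5, 0.5, -0.1]
opening: -0.0
grasp_force: 0.0
```

Call:
play_rows(
  dp=[
    [0,-0.3,0.5],
    [0,-0.34,0.5],
    [0,-0.34,0.5],
    [0,-0.34,0.5],
  ],
  rot=[
    [0,0,0],
    [0,0,0],
    [0,0,0],
    [0,0,0],
  ],
)

```text
clock: 45.43
eef_pos: [411.6, 286.2, 161.4]
tcp_rot: [3.14, 0.001, 0.036]
contact_force: [-0.8, -0.4, 0.6]
opening: -0.002
grasp_force: 0.0
```

```bash
python3 -c "
from h import *
go(411.3,287.2,90,0.036)"
```

```text
dp [-0.004 -0.027  1.786] rotz units 0.0 pose [411.6 286.2 161.4] [3.14e+00 1.00e-03 3.60e-02]
```

Call:
play_rows(
  dp=[
    [0,-0.02,0.4],
    [0,-0.02,0.8],
    [0,-0.02,1.1],
    [0,-0.02,1.3],
    [0,-0.02,1.4],
  ],
  rot=[
    [0,0,0],
    [0,0,0],
    [0,0,0],
    [0,0,0],
    [0,0,0],
  ],
)

```text
clock: 45.85
eef_pos: [412.2, 286.7, 105.8]
tcp_rot: [3.141, 0.0, 0.035]
contact_force: [-0.3, -2.0, 3.6]
opening: 0.001
grasp_force: 2.1
```

Call:
play_rows(
  dp=[
    [0,0,0.1],
    [0,0,0.2],
    [0,0,0.3],
    [0,0,0.4],
    [0,0,0.44],
  ],
  rot=[
    [0,0,0],
    [0,0,0],
    [0,0,0],
    [0,0,0],
    [0,0,0],
  ],
)

```text
clock: 46.27
eef_pos: [412.3, 288.1, 89.5]
tcp_rot: [-3.141, -0.001, 0.036]
contact_force: [-8.8, -8.2, 43.9]
opening: 0.001
grasp_force: 21.9
```

Call:
play_rows(
  dp=[
    [0,0,0],
    [0,0,0],
  ],
  rot=[
    [0,0,0],
    [0,0,0],
  ],
)

```text
clock: 46.43
eef_pos: [412.3, 288.1, 89.8]
tcp_rot: [-3.141, -0.001, 0.037]
contact_force: [-3.0, -6.7, 23.6]
opening: -0.002
grasp_force: 11.5
```

Call:
play_rows(
  dp=[
    [0,0,-0.5],
    [0,0,-1.2],
    [0,-0.6,-1.6],
    [0,-1.2,-1.6],
    [0,-1.45,-1.6],
  ],
  rot=[
    [0,0,0],
    [0,0,0],
    [0,0,0],
    [0,0,0],
    [0,0,0],
  ],
  fingers=0.5,
)

```text
clock: 46.85
eef_pos: [410.7, 349.0, 153.8]
tcp_rot: [-3.138, -0.003, 0.037]
contact_force: [-0.2, 0.3, -0.4]
opening: 0.5
grasp_force: 0.0
```

Call:
play_rows(
  dp=[
    [0,0,0],
    [0,0,0],
    [0,0,0],
  ],
  rot=[
    [0,0,0],
    [0,0,0],
    [0,0,0],
  ],
)

```text
clock: 47.1
eef_pos: [408.9, 344.8, 151.3]
tcp_rot: [3.14, 0.002, 0.037]
contact_force: [-0.9, 0.1, -0.1]
opening: 0.498
grasp_force: 0.0
```

```bash
python3 -c "
from h import *
go(409.3,345.2,74,0.036)"
```

```text
dp [ 0.012 -0.013  1.933] rotz units 0.01 pose [408.9 344.8 151.3] [3.14e+00 2.00e-03 3.70e-02]
```

Call:
play_rows(
  dp=[
    [0,0,0.6],
    [0,0,1.2],
    [0,0,1.6],
    [0,0,1.92],
    [0,0,1.92],
  ],
  rot=[
    [0,0,0],
    [0,0,0],
    [0,0,0],
    [0,0,0],
    [0,0,0],
  ],
)

```text
clock: 47.52
eef_pos: [408.0, 343.4, 72.6]
tcp_rot: [3.138, 0.004, 0.036]
contact_force: [-0.5, -0.6, -0.8]
opening: 0.498
grasp_force: 0.0
```

Call:
play_rows(
  dp=[
    [0,0,0],
    [0,0,0],
    [0,0,0],
    [0,0,0],
    [0,0,0],
  ],
  rot=[
    [0,0,0],
    [0,0,0],
    [0,0,0],
    [0,0,0],
    [0,0,0],
  ],
  fingers=0.1,
  grip_force=60,
)

```text
clock: 47.93
eef_pos: [409.7, 345.6, 75.9]
tcp_rot: [3.141, -0.0, 0.036]
contact_force: [-1.0, -2.0, -0.1]
opening: 0.247
grasp_force: 59.2
```

Call:
play_rows(
  dp=[
    [0,0,0],
    [0,0,-0.12],
    [0,0,-0.24],
    [0,0,-0.36],
    [0,0,-0.45],
  ],
  rot=[
    [0,0,0],
    [0,0,0],
    [0,0,0],
    [0,0,0],
    [0,0,0],
  ],
)

```text
clock: 48.35
eef_pos: [409.7, 345.6, 93.9]
tcp_rot: [3.141, 0.0, 0.037]
contact_force: [2.7, -2.5, -8.7]
opening: 0.247
grasp_force: 59.1
```

Call:
play_rows(
  dp=[
    [0,0,-0.04],
    [0,0,-0.04],
    [0,0,-0.04],
  ],
  rot=[
    [0,0,0],
    [0,0,0],
    [0,0,0],
  ],
)

```text
clock: 48.6
eef_pos: [409.7, 345.7, 95.6]
tcp_rot: [3.141, -0.0, 0.036]
contact_force: [-1.1, -5.1, 3.1]
opening: 0.251
grasp_force: 60.0
```

Call:
play_rows(
  dp=[
    [0,0,0],
    [0,0,0],
    [0,0,0],
    [0,0,0],
    [0,0,0],
  ],
  rot=[
    [0,0,0],
    [0,0,0],
    [0,0,0],
    [0,0,0],
    [0,0,0],
  ],
  fingers=0.5,
)

```text
clock: 49.02
eef_pos: [409.8, 346.2, 95.2]
tcp_rot: [-3.141, -0.0, 0.036]
contact_force: [-0.6, 0.2, -0.3]
opening: 0.5
grasp_force: 0.0
```

Call:
play_rows(
  dp=[
    [0,0,-0.7],
    [0,0,-1.4],
    [0,0,-1.4],
    [0,0,-1.4],
  ],
  rot=[
    [0,0,0],
    [0,0,0],
    [0,0,0],
    [0,0,0],
  ],
  fingers=0.65,
)

```text
clock: 49.35
eef_pos: [410.6, 346.8, 152.6]
tcp_rot: [-3.139, -0.003, 0.036]
contact_force: [-0.9, 0.4, 0.1]
opening: 0.65
grasp_force: 0.0
```

```bash
python3 -c "
from h import *
go(521.3,348.7,93,0.036)"
```

```text
dp [2.762 0.055 1.499] rotz units 0.0 pose [410.6 346.8 152.6] [-3.139e+00 -3.000e-03  3.600e-02]
```

Call:
play_rows(
  dp=[
    [0.7,0,0],
    [1.4,0.03,0],
    [2.1,0.05,0],
    [2.76,0.05,0],
    [2.76,0.05,0],
  ],
  rot=[
    [0,0,0],
    [0,0,0],
    [0,0,0],
    [0,0,0],
    [0,0,0],
  ],
)

```text
clock: 49.77
eef_pos: [524.1, 347.9, 150.1]
tcp_rot: [-3.141, -0.002, 0.035]
contact_force: [-1.5, 0.4, 0.7]
opening: 0.654
grasp_force: 0.0
```

Call:
play_rows(
  dp=[
    [0,0,0.4],
    [0,0,0.8],
    [0,0,1.2],
    [0,0,1.48],
    [0,0,1.48],
  ],
  rot=[
    [0,0,0],
    [0,0,0],
    [0,0,0],
    [0,0,0],
    [0,0,0],
  ],
)

```text
clock: 50.18
eef_pos: [517.9, 346.6, 88.6]
tcp_rot: [3.139, 0.005, 0.036]
contact_force: [-0.9, -1.3, -0.0]
opening: 0.65
grasp_force: 0.0
```

Call:
play_rows(
  dp=[
    [0,0,0],
    [0,0,0],
    [0,0,0],
    [0,0,0],
    [0,0,0],
  ],
  rot=[
    [0,0,0],
    [0,0,0],
    [0,0,0],
    [0,0,0],
    [0,0,0],
  ],
  fingers=0.2,
  grip_force=60,
)

```text
clock: 50.6
eef_pos: [520.1, 348.1, 92.5]
tcp_rot: [-3.141, -0.001, 0.036]
contact_force: [-1.7, -0.0, -0.4]
opening: 0.378
grasp_force: 61.2
```

Call:
play_rows(
  dp=[
    [0,0,0],
    [0,0,-0.3],
    [0,0,-0.8],
    [0,0,-1.4],
    [0,0,-1.9],
  ],
  rot=[
    [0,0,0],
    [0,0,0],
    [0,0,0],
    [0,0,0],
    [0,0,0],
  ],
)

```text
clock: 51.02
eef_pos: [520.5, 347.9, 170.1]
tcp_rot: [-3.141, -0.001, 0.036]
contact_force: [-0.1, 0.2, -0.2]
opening: 0.377
grasp_force: 61.3
```

Call:
play_rows(
  dp=[
    [0,0,0],
    [0,0,0],
    [0,0,0],
  ],
  rot=[
    [0,0,0],
    [0,0,0],
    [0,0,0],
  ],
)

```text
clock: 51.27
eef_pos: [519.9, 347.6, 167.9]
tcp_rot: [3.141, 0.0, 0.036]
contact_force: [-0.3, 0.7, -1.9]
opening: 0.383
grasp_force: 61.4
```

```bash
python3 -c "
from h import *
go(424,-233,170,0.036)"
```

```text
dp [-2.923 14.417 -0.05 ] rotz units 0.0 pose [519.9 347.6 167.9] [3.141 0.    0.036]
```

Call:
play_rows(
  dp=[
    [-0.18,0.9,0],
    [-0.36,1.8,0],
    [-0.54,2.7,0],
    [-0.72,3.6,0],
    [-0.9,4.5,0],
  ],
  rot=[
    [0,0,0],
    [0,0,0],
    [0,0,0],
    [0,0,0],
    [0,0,0],
  ],
)

```text
clock: 51.68
eef_pos: [489.2, 164.9, 166.7]
tcp_rot: [3.141, 0.002, 0.037]
contact_force: [1.6, -0.7, -1.2]
opening: 0.38
grasp_force: 61.3
```

Call:
play_rows(
  dp=[
    [-0.18,0.9,0],
    [-0.36,1.8,0],
    [-0.54,2.7,0],
    [-0.72,3.6,0],
    [-0.9,4.5,0],
  ],
  rot=[
    [0,0,0],
    [0,0,0],
    [0,0,0],
    [0,0,0],
    [0,0,0],
  ],
)

```text
clock: 52.1
eef_pos: [459.7, -16.1, 167.0]
tcp_rot: [-3.142, 0.002, 0.037]
contact_force: [0.8, -0.6, -1.7]
opening: 0.383
grasp_force: 61.3
```

Call:
play_rows(
  dp=[
    [-0.18,0.9,0],
    [-0.36,1.8,0],
    [-0.54,2.7,0],
    [-0.72,3.6,0],
    [-0.9,4.5,0],
  ],
  rot=[
    [0,0,0],
    [0,0,0],
    [0,0,0],
    [0,0,0],
    [0,0,0],
  ],
)

```text
clock: 52.52
eef_pos: [430.3, -197.2, 167.0]
tcp_rot: [-3.141, 0.002, 0.036]
contact_force: [1.0, -0.7, -1.6]
opening: 0.381
grasp_force: 61.3
```

Call:
play_rows(
  dp=[
    [-0.2,0.7,0],
    [-0.2,0.9,0],
    [-0.2,0.9,0],
    [-0.2,0.9,0],
    [-0.2,0.9,0],
  ],
  rot=[
    [0,0,-1],
    [0,0,-2],
    [0,0,-3],
    [0,0,-4],
    [0,0,-5],
  ],
)

```text
clock: 52.93
eef_pos: [424.1, -232.1, 166.7]
tcp_rot: [-3.14, 0.001, 0.564]
contact_force: [0.4, -0.1, -1.4]
opening: 0.38
grasp_force: 61.3
```

Call:
play_rows(
  dp=[
    [0,0,0],
    [0,0,0],
    [0,0,0],
    [0,0,0],
    [0,0,0],
  ],
  rot=[
    [0,0,-1],
    [0,0,-2],
    [0,0,-3],
    [0,0,-4],
    [0,0,-5],
  ],
)

```text
clock: 53.35
eef_pos: [424.3, -231.6, 166.8]
tcp_rot: [-3.139, 0.0, 1.089]
contact_force: [0.0, 0.0, -0.2]
opening: 0.384
grasp_force: 61.3
```

Call:
play_rows(
  dp=[
    [0,0,0],
    [0,0,0],
    [0,0,0],
    [0,0,0],
    [0,0,0],
  ],
  rot=[
    [0,0,-1],
    [0,0,-2],
    [0,0,-3],
    [0,0,-4],
    [0,0,-5],
  ],
)

```text
clock: 53.77
eef_pos: [424.3, -231.6, 166.8]
tcp_rot: [-3.14, -0.001, 1.612]
contact_force: [0.5, -0.6, -1.7]
opening: 0.377
grasp_force: 61.3
```

Call:
play_rows(
  dp=[
    [0,0,0],
    [0,0,0],
    [0,0,0],
  ],
  rot=[
    [0,0,0],
    [0,0,0],
    [0,0,0],
  ],
)

```text
clock: 54.02
eef_pos: [424.7, -231.8, 167.4]
tcp_rot: [-3.141, -0.001, 1.604]
contact_force: [-0.4, -0.9, -1.5]
opening: 0.377
grasp_force: 61.3
```

```bash
python3 barchk.py w12 | awk '{ if($4>28&&$4<38||$5>28&&$5<38) print}';python3 -c "
from h import *
go(424,-233,40,0.036+np.pi/2)"; cp pics/w12.png pics/c12.png
```

```text
rect 558.6 -327.1 102.9 36.7 2.01 px (415, 328, 125, 40)
rect 247.7 -296.1 31.9 82.5 88.75 px (46, 283, 103, 39)
rect 255.8 -259.0 33.0 82.3 89.88 px (53, 237, 104, 43)
rect 638.4 -233.1 32.3 108.0 2.03 px (563, 172, 69, 136)
rect 534.2 -236.4 32.9 108.7 2.04 px (434, 171, 57, 137)
dp [-0.029 -0.02   3.188] rotz units -0.02 pose [ 424.8 -231.9  167.5] [-3.141 -0.     1.604]
```

View pics/c12.png

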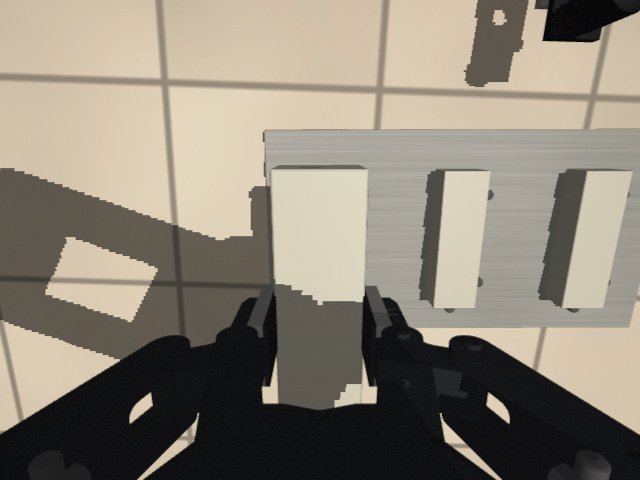

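Bars 0 and 2 are still seated, and bar 3 is over station 0. Lowering it.

Call:
play_rows(
  dp=[
    [-0.03,-0.02,0.8],
    [-0.03,-0.02,1.6],
    [-0.03,-0.02,2.4],
    [-0.03,-0.02,3.0],
    [-0.03,-0.02,3.3],
  ],
  rot=[
    [0,0,0],
    [0,0,0],
    [0,0,0],
    [0,0,0],
    [0,0,0],
  ],
)

```text
clock: 54.48
eef_pos: [422.7, -232.3, 33.0]
tcp_rot: [-3.138, -0.002, 1.605]
contact_force: [-0.6, 0.6, -0.8]
opening: 0.376
grasp_force: 61.3
```

Call:
play_rows(
  dp=[
    [0,0,0.06],
    [0,0,0.12],
    [0,0,0.18],
    [0,0,0.24],
    [0,0,0.28],
  ],
  rot=[
    [0,0,0],
    [0,0,0],
    [0,0,0],
    [0,0,0],
    [0,0,0],
  ],
)

```text
clock: 54.9
eef_pos: [425.0, -233.6, 25.4]
tcp_rot: [3.14, 0.001, 1.607]
contact_force: [-0.0, 0.4, -0.9]
opening: 0.385
grasp_force: 61.3
```

Call:
play_rows(
  dp=[
    [0,0,0.03],
    [0,0,0.06],
    [0,0,0.08],
    [0,0,0.08],
  ],
  rot=[
    [0,0,0],
    [0,0,0],
    [0,0,0],
    [0,0,0],
  ],
)

```text
clock: 55.23
eef_pos: [424.4, -233.2, 21.5]
tcp_rot: [3.141, 0.0, 1.607]
contact_force: [-0.9, -0.0, -1.8]
opening: 0.381
grasp_force: 61.3
```

Call:
play_rows(
  dp=[
    [0,0,0.02],
    [0,0,0.03],
    [0,0,0.03],
  ],
  rot=[
    [0,0,0],
    [0,0,0],
    [0,0,0],
  ],
)

```text
clock: 55.48
eef_pos: [424.5, -233.3, 20.7]
tcp_rot: [3.141, 0.0, 1.607]
contact_force: [-1.2, 0.4, 6.3]
opening: 0.381
grasp_force: 62.1
```

Expected contact is near TCP (430,-243.7): first +x to the side pins, then -y to the end pin.

Call:
play_rows(
  dp=[
    [-0.04,0.03,0],
    [-0.08,0.06,0],
    [-0.12,0.09,0],
    [-0.16,0.12,0],
    [-0.16,0.12,0],
  ],
  rot=[
    [0,0,0],
    [0,0,0],
    [0,0,0],
    [0,0,0],
    [0,0,0],
  ],
)

```text
clock: 55.9
eef_pos: [429.3, -239.3, 20.7]
tcp_rot: [-3.141, -0.0, 1.607]
contact_force: [-2.1, 1.9, 8.5]
opening: 0.384
grasp_force: 62.5
```

Call:
play_rows(
  dp=[
    [0,0.02,0],
    [0,0.04,0],
    [0,0.06,0],
    [0,0.06,0],
  ],
  rot=[
    [0,0,0],
    [0,0,0],
    [0,0,0],
    [0,0,0],
  ],
)

```text
clock: 56.23
eef_pos: [430.0, -239.2, 20.7]
tcp_rot: [-3.138, -0.001, 1.608]
contact_force: [-9.8, -2.3, 14.5]
opening: 0.381
grasp_force: 63.2
```

Call:
play_rows(
  dp=[
    [-0.03,0,0],
    [-0.06,0,0],
    [-0.09,0,0],
    [-0.09,0,0],
  ],
  rot=[
    [0,0,0],
    [0,0,0],
    [0,0,0],
    [0,0,0],
  ],
)

```text
clock: 56.57
eef_pos: [430.1, -241.3, 20.7]
tcp_rot: [-3.138, -0.003, 1.606]
contact_force: [-7.1, 9.3, 17.6]
opening: 0.377
grasp_force: 63.6
```

Call:
play_rows(
  dp=[
    [-0.03,-0.03,-0.03],
    [-0.06,-0.03,-0.03],
    [-0.06,-0.03,-0.03],
  ],
  rot=[
    [0,0,0],
    [0,0,0],
    [0,0,0],
  ],
)

```text
clock: 56.82
eef_pos: [429.9, -243.4, 21.3]
tcp_rot: [-3.14, -0.003, 1.606]
contact_force: [1.8, 13.7, 3.0]
opening: 0.383
grasp_force: 61.8
```

Call:
play_rows(
  dp=[
    [-0.03,0,0],
    [-0.06,0,0],
    [-0.06,0,0],
  ],
  rot=[
    [0,0,0],
    [0,0,0],
    [0,0,0],
  ],
)

```text
clock: 57.07
eef_pos: [429.7, -243.7, 21.1]
tcp_rot: [-3.139, -0.007, 1.605]
contact_force: [5.6, 28.6, 8.1]
opening: 0.378
grasp_force: 62.5
```

Call:
play_rows(
  dp=[
    [-0.02,0,0],
    [-0.03,0,0],
    [-0.03,0,0],
  ],
  rot=[
    [0,0,0],
    [0,0,0],
    [0,0,0],
  ],
)

```text
clock: 57.32
eef_pos: [429.6, -243.8, 21.1]
tcp_rot: [-3.138, -0.008, 1.605]
contact_force: [7.5, 36.5, 10.9]
opening: 0.38
grasp_force: 62.7
```

Call:
play_rows(
  dp=[
    [0.1,0.06,0],
    [0.1,0.09,0],
    [0.1,0.09,0],
  ],
  rot=[
    [0,0,0],
    [0,0,0],
    [0,0,0],
  ],
)

```text
clock: 57.57
eef_pos: [430.2, -242.4, 20.8]
tcp_rot: [-3.134, -0.005, 1.607]
contact_force: [-12.0, 7.0, 10.7]
opening: 0.379
grasp_force: 62.8
```

Call:
play_rows(
  dp=[
    [0,0,0],
    [0,0,0],
    [0,0,0],
    [0,0,0],
  ],
  rot=[
    [0,0,0],
    [0,0,0],
    [0,0,0],
    [0,0,0],
  ],
  fingers=0.65,
)

```text
clock: 57.9
eef_pos: [435.0, -245.3, 21.7]
tcp_rot: [3.141, 0.001, 1.607]
contact_force: [0.4, -0.3, -0.2]
opening: 0.648
grasp_force: 0.0
```

Call:
play_rows(
  dp=[
    [0.0,0,-0.5],
    [0,0,-1.4],
    [0,0,-2.3],
    [0,0,-3.2],
    [0,0,-4.1],
  ],
  rot=[
    [0,0,0],
    [0,0,0],
    [0,0,0],
    [0,0,0],
    [0,0,0],
  ],
)

```text
clock: 58.32
eef_pos: [434.4, -244.9, 187.4]
tcp_rot: [3.141, 0.0, 1.607]
contact_force: [0.8, 0.0, 0.3]
opening: 0.652
grasp_force: 0.0
```

Call:
play_rows(
  dp=[
    [0.0,0,-0.9],
    [0,0,-0.9],
    [0,0,-0.9],
    [0,0,-0.9],
  ],
  rot=[
    [0,0,0],
    [0,0,0],
    [0,0,0],
    [0,0,0],
  ],
  fingers=0,
)

```text
clock: 58.65
eef_pos: [434.3, -244.8, 221.2]
tcp_rot: [3.141, 0.0, 1.607]
contact_force: [-0.1, 0.4, 0.4]
opening: 0.088
grasp_force: 0.0
```

```bash
python3 barchk.py w13 | awk '{ if($4>28&&$4<38||$5>28&&$5<38) print}'; python3 - <<'E'
from plate import *
g=dict(np.load("w13.npz"));P=lambda uv,z:fr(0,z,uv,g)
mx=g["color"].max(2);m=np.zeros_like(mx);m[150:290,200:630]=mx[150:290,200:630]<60
for c,s in blobs(m,5,250): print(np.round(c,1),s,P(c,20).round(1))
go(409.5,345.5,160,0.036)
E
```

```text
rect 439.1 -373.1 35.4 114.1 2.16 px (302, 291, 35, 103)
rect 638.3 -233.0 32.2 108.3 2.07 px (519, 152, 54, 119)
rect 534.3 -236.0 33.0 108.1 2.17 px (408, 151, 46, 119)
rect 430.2 -239.9 33.1 108.2 2.31 px (296, 151, 38, 119)
[336.  243.7] [334 242   6   5  18] [ 451.8 -272.9]
[313.4 271.7] [311 270   5   5  19] [ 430.8 -302.5]
[524.6 272.4] [523 272   4   2   5] [ 640.3 -295.3]
[307.6 287.6] [306 286   4   4  15] [ 425.6 -319.6]
[330.5 287.5] [329 286   4   4  16] [ 448.5 -318.6]
dp [14.762 -0.069  1.523] rotz units 15.0 pose [ 433.8 -244.5  220.4] [-3.140e+00 -1.000e-03  1.607e+00]
```

All three bars measure consistently: (638.3,-233.0), (534.3,-236.0) and (430.2,-239.9). Their spacing and angle match the stations. Next, push rod 3 down.

Call:
play_rows(
  dp=[
    [0.9,0,0],
    [1.8,0,0],
    [2.7,0,0],
    [3.6,0,0],
    [4.5,0,0],
  ],
  rot=[
    [0,0,0],
    [0,0,0],
    [0,0,0],
    [0,0,0],
    [0,0,0],
  ],
)

```text
clock: 59.12
eef_pos: [426.5, -63.4, 219.9]
tcp_rot: [-3.139, -0.001, 1.606]
contact_force: [0.4, -0.8, 0.1]
opening: -0.0
grasp_force: 0.0
```

Call:
play_rows(
  dp=[
    [0.9,0,0],
    [1.8,0,0],
    [2.7,0,0],
    [3.6,0,0],
    [4.5,0,0],
  ],
  rot=[
    [0,0,0],
    [0,0,0],
    [0,0,0],
    [0,0,0],
    [0,0,0],
  ],
)

```text
clock: 59.53
eef_pos: [420.0, 116.4, 220.0]
tcp_rot: [-3.139, 0.001, 1.607]
contact_force: [0.7, -0.3, 0.2]
opening: -0.003
grasp_force: 0.0
```

Call:
play_rows(
  dp=[
    [0.9,0,0],
    [1.8,0,0],
    [2.7,0,0],
    [3.6,0,0.3],
    [4.5,-0.07,0.6],
  ],
  rot=[
    [0,0,0],
    [0,0,0],
    [0,0,0],
    [0,0,0],
    [0,0,0],
  ],
)

```text
clock: 59.95
eef_pos: [411.5, 296.4, 196.0]
tcp_rot: [-3.141, 0.001, 1.607]
contact_force: [0.7, -0.2, -0.3]
opening: -0.004
grasp_force: 0.0
```

Call:
play_rows(
  dp=[
    [0.7,0,0.4],
    [1.26,0,0.8],
    [1.26,0,0.9],
    [1.26,0,0.9],
    [1.26,0,0.9],
  ],
  rot=[
    [0,0,0],
    [0,0,0],
    [0,0,0],
    [0,0,0],
    [0,0,0],
  ],
)

```text
clock: 60.37
eef_pos: [409.3, 344.0, 160.2]
tcp_rot: [-3.139, 0.002, 1.608]
contact_force: [0.2, 0.3, -0.5]
opening: -0.002
grasp_force: 0.0
```

```bash
python3 -c "
from h import *
go(410,345.7,90)"
```

```text
dp [0.046 0.023 1.754] rotz units None pose [409.3 344.  160.2] [-3.139e+00  2.000e-03  1.608e+00]
```

Call:
play_rows(
  dp=[
    [0.03,0.02,0.4],
    [0.03,0.02,0.8],
    [0.03,0.02,1.1],
    [0.03,0.02,1.3],
    [0.03,0.02,1.4],
  ],
  rot=[
    [0,0,0],
    [0,0,0],
    [0,0,0],
    [0,0,0],
    [0,0,0],
  ],
)

```text
clock: 60.78
eef_pos: [410.9, 344.9, 105.1]
tcp_rot: [-3.141, 0.001, 1.606]
contact_force: [-1.6, -3.3, 4.5]
opening: 0.002
grasp_force: 2.0
```

Call:
play_rows(
  dp=[
    [0,0,0.1],
    [0,0,0.2],
    [0,0,0.3],
    [0,0,0.38],
    [0,0,0.42],
  ],
  rot=[
    [0,0,0],
    [0,0,0],
    [0,0,0],
    [0,0,0],
    [0,0,0],
  ],
)

```text
clock: 61.2
eef_pos: [411.2, 346.4, 89.6]
tcp_rot: [3.141, -0.0, 1.607]
contact_force: [-6.8, -9.4, 35.8]
opening: 0.004
grasp_force: 17.8
```

Call:
play_rows(
  dp=[
    [0,0,0],
    [0,0,0],
  ],
  rot=[
    [0,0,0],
    [0,0,0],
  ],
)

```text
clock: 61.37
eef_pos: [411.2, 346.3, 89.8]
tcp_rot: [3.141, -0.0, 1.607]
contact_force: [-3.6, -6.2, 17.0]
opening: -0.004
grasp_force: 8.3
```

Call:
play_rows(
  dp=[
    [0,0,-0.5],
    [0,0,-1.2],
    [0,0,-2],
    [0,0,-2.9],
    [0,0,-3.8],
  ],
  rot=[
    [0,0,0],
    [0,0,0],
    [0,0,0],
    [0,0,0],
    [0,0,0],
  ],
)

```text
clock: 61.78
eef_pos: [410.6, 346.5, 242.0]
tcp_rot: [-3.141, -0.0, 1.607]
contact_force: [1.4, 0.6, -0.8]
opening: 0.001
grasp_force: 0.0
```

Call:
play_rows(
  dp=[
    [-0.9,0,0],
    [-1.8,0,0],
    [-2.7,0,0],
    [-3.2,0,0],
    [-3.2,0,0],
  ],
  rot=[
    [0,0,0],
    [0,0,0],
    [0,0,0],
    [0,0,0],
    [0,0,0],
  ],
)

```text
clock: 62.2
eef_pos: [415.3, 215.5, 240.7]
tcp_rot: [3.141, 0.001, 1.605]
contact_force: [0.2, 0.6, -0.2]
opening: 0.002
grasp_force: 0.0
```

```bash
python3 - <<'E'
from h import *
from rig import optics
t=optics.grab_frame("top");s=optics.grab_frame("side")
f0=dict(np.load("top0.npz"))
o=np.zeros((560,800,3),np.uint8)
o[:280,:]=cv2.resize(t["color"][100:345,160:520],(800,544))[140:420]
o[280:560,:400]=cv2.resize(s["color"][160:370,200:500],(400,280))
o[280:560,400:]=cv2.resize(t["color"][215:275,325:411],(400,280))
cv2.imwrite("pics/final.png",o[:,:,::-1])
mx=t["color"].max(2)
for c,st in blobs((mx<50)[300:330,170:300],30,300): print(c+[170,300],fr(0,90,c+[170,300],t).round(1))
E
```

```text
[276.27272727 308.62121212] [425.7 168.9]
```

View pics/final.png

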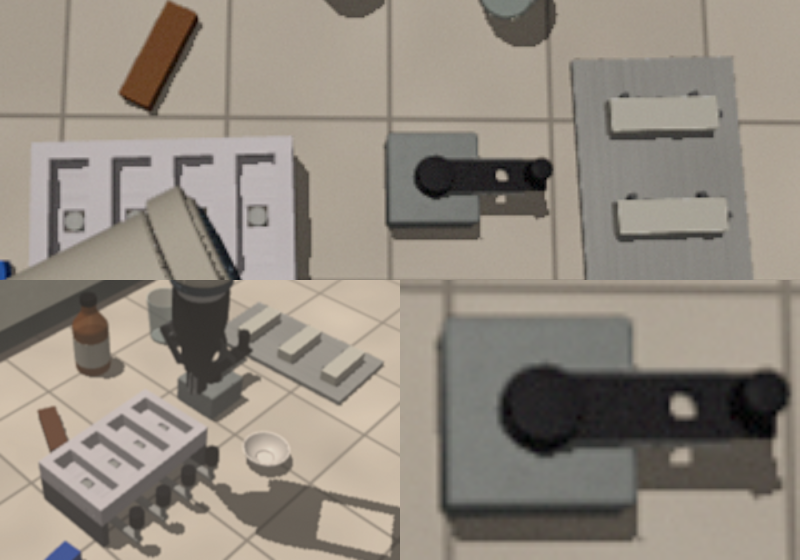

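```bash
python3 - <<'E'
from h import *
g=dict(np.load("w4.npz"));P=lambda uv,z:fr(0,z,uv,g).round(1)
print(P((254.7,149.3),84),P((326,148.9),78),P((362,148.7),112))
m=(g["color"].max(2)<70)
# arm centreline between hub and hole: mean dark row per column
for c in (280,290,300,310,345): 
    r=np.where(m[110:190,c])[0]+110;print(c,r.min(),r.max(),P((c,r.min()),78),P((c,r.max()),78))
E
```

```text
[567.9   2.8] [568.2 -60.8] [569.  -89.6]
280 133 168 [582.  -19.5] [551.2 -18.7]
290 133 168 [582.  -28.4] [551.2 -27.8]
300 133 165 [582.  -37.4] [553.9 -37.1]
310 133 165 [582.  -46.4] [553.9 -46.2]
345 133 165 [582.1 -77.8] [553.9 -78.3]
```

The handle hole is at (568.2,-60.8) and the lug hole at (568.1,-61.0). All rods are down, the bars are seated and the bystanders look untouched. Handing in.

```bash
python3 -c "
from rig import r
print(r.sign_off())"
```

```text
the job is handed in; nothing more can be done
None
```

I handed the job in at about 62 s of the 210 s allowed. The isolator is off with its holes lined up, bars 0, 2 and 3 (pocket 1 was empty) are against their pins on the plate, and all rods are down; the sign-off returned no verdict.

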